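# Lay out the tasting set on the display board

## Robot

A 6-joint arm with a two-finger parallel gripper is mounted at the origin on the work surface. World frame = base frame: x ahead of the robot, y to its left, z up, the work surface at z = 0. Lengths are in m, angles in rad, forces in N, time in s.
With the tool pointing down it reaches from about 0.35 to 0.975 m from the base axis. Payload 17.4 kg.
Tool frame: the origin (TCP) lies midway between the tips of the shut fingers; the grasp point (between the pads) lies tcp_to_grasp behind it (tcp_to_grasp is the distance from the TCP to the grasp point, in m); x points along the fingers, z is the direction in which the jaws open and shut, and the axes are right-handed (so a half turn about x gives the same grasp; the last joint's range is limited). The gripper opens to 85 mm and grips with 20 to 120 N. Pads are 22 mm wide; open, the fingers measure 114 mm over their backs; the gripper's body (76 mm by 85 mm) begins 54 mm behind the grasp point. The pads swing forward as they close: fully open they stand 13 mm farther back than shut.
Start: joints at [1.295, 0.116, 1.442, -0, 1.584, -0.038], TCP at [0.159, 0.656, 0.231] pointing down, gripper open.
Joint ranges: [-2.83, 2.83], [-0.83, 2.19], [0.07, 2.5], [-1.14, 4.28], [0.01, 3], [-2.97, 2.97]. Speed limits (rad/s): [1.89, 1.89, 2.22, 3.14, 3.14, 3.14].

## Interface

Orientations are given as a 3x3 rotation matrix whose columns are the frame's x, y, z axes.
In Python, from rig import read_state, get_image, calibration, finish_job, tcp_to_grasp gives the robot as it stands.
- The arm moves only by the tool jog_arm, never from a script. Its argument "targets" is a list of rows, each an object of numbers: "jaw": the finger opening in m, from 0 to 0.0854; "tx", "ty", "tz": the shift along the tool's x, y, z in m; "ax", "ay", "az": the turn, a rotation vector about the tool's x, y, z in degrees. A call has 1 to 20 rows; each row shifts and turns the pose as measured when the row begins, along the tool's axes as they then stand; what a row does not reach is not made up. A row lasts 1/12 s, in which the tool goes at most 41.7 mm and 7.16 degrees, less where a joint would pass 70% of its speed; a pose out of reach is approached as far as the arm can. A call with a gripper value outside its range is refused whole. The fingers move at their own pace and stop on an object; "squeeze" is the grip in N (left out, the last holds). Time passes only in rows, so rows that do not move let the fingers close. It gives the time, the measured TCP pose, the force and the opening at its end, in the units of the state.
- read_state(): the state, without advancing time (a new reading comes with each control period).
- get_image(name): name is "scene" or "top"; returns the picture (480x640x3 uint8, blue, green, red); there is no depth.
- calibration(name): a dict with "mtx" (3x3 intrinsics, pixels), "camera_from_world" (4x4, takes a point from world to camera coordinates). Camera axes: x right, y up, looking along -z (the intrinsics and any distortion apply to the point x, -y, -z); pixel columns grow to the right and rows downward; lengths in m; the calibration is good to about 2 mm. A picture is of the moment at which its call begins. calibration takes no time and is no camera call.
- finish_job(): hands the job in, once; it reports no verdict.
The state is a dict: "clock": time; "joint_positions": joint angles; "joint_vel": joint speeds; "tau": joint torques, N m; "tool_pos": TCP position; "eef_rot": TCP orientation; "contact_force": force on the tool from outside, world axes, zero at the start; "torque": the same for the moment, N m; "gripper_width": finger opening in m.
Only numpy, scipy, OpenCV 4.12 (cv2) and the standard library are available. Lean on these libraries where they do the work, as an engineer would, in place of code of your own. Each camera call takes 0.05 s, during which the arm holds its last target.

## Task

Lay out the tasting set on the dark wooden board: draw the bottom bamboo tile, and only that one, out of the magazine and lay it flat on the board half-way between the two plates, and stand the red-capped sauce jar upright on the middle of that tile. Lay the loose green leaf parcel from the bench on the middle of the white plate and the loose brown one on the middle of the blue plate, each lengthwise along its plate. Leave the yellow tin and the twine spool where they stand.

Things in the scene. Friction and masses are not known exactly. Their poses are not given: they have to be found in the camera images.
- board: Fixed dark-wood display board on the bench, 150 (x) x 330 (y) x 6 mm high, with a white and a blue plate on it, one at each end. Origin: centre of its underside, straight below the point half-way between the plates; its y axis runs from plate to plate. Within 0.15 rad of square to the robot.
- white_plate: Fixed flat white plate, 125 (x, its length) x 76 (y) x 5 mm, on one end of the board (either end), centre 120 mm from the board's centre, its length parallel to the board's x axis. Origin: centre of its underside, 6 mm above the bench; its top is 11 mm above the bench.
- blue_plate: Fixed flat blue plate, the same size, on the other end of the board, 120 mm from the board's centre, its length along its x axis. Origin: centre of its underside, 6 mm above the bench; its top is 11 mm above the bench.
- tile_center (a point): Centre of the loose bottom bamboo tile, pale, 110 (x) x 56 (y) x 10 mm, 50 g. At the start 41 mm of it sticks out of the slot at the magazine's foot (local x -55 to -14 mm), underside 4 mm above the bench. Pinch that part across its width (at x about -35 mm) and pull along its own -x, against a few N of friction: free after 70 mm. The tiles above drop by themselves. Its yaw on the board is free.
- follower_mid (a point): Centre of the dark follower plate (108 x 54 x 10 mm, low knob) on the four tiles in the fixed grey gravity magazine: box 124 x 70 mm about this axis, 56 mm high, open top, yellow stripe on its front, which faces the robot within 0.2 rad. Axes as the tile's; x points away from the front. 49 mm above the bench at first, 39 mm once exactly one tile is drawn. Leave it in.
- jar_center (a point): Centre (35 mm up) of the sauce jar, loose, reddish-brown with a white band and a red cap, diameter 50 mm, 70 mm high, about 160 g, upright. z axis up.
- green_center (a point): Centre (20 mm up) of the green leaf-wrapped rice parcel with straw-coloured twine, loose and rigid, lying down: 110 mm long along its x axis, about 40 mm wide and 40 mm high, tapered ends, about 140 g. Pinch across its width (y axis) at the middle.
- brown_center (a point): Centre (20 mm up) of the brown leaf-wrapped rice parcel with red twine, loose and rigid, lying down: 110 mm long along its x axis, about 40 mm wide and 40 mm high, tapered ends, about 140 g. Pinch across its width (y axis) at the middle.
- tin_center (a point): Centre of a yellow tin with a bare metal lid, loose bystander, diameter 56 mm, 55 mm high, standing among the things. Leave it alone.
- spool_center (a point): Centre of a spool of straw-coloured twine with brown card ends, loose bystander, diameter 58 mm, 50 mm high, standing on end among the things. Leave it alone.
Things that resemble listed ones, but are neither listed nor needed, are in the scene too. Of the things that look like the part that bears green_center, the larger one is meant. There is more than one size of the part that bears jar_center; the job needs the smaller.

How it is judged:
By the outcome, as a careful person would: the job done as asked, in the order asked, and still so for the second after the job is handed in, with the robot touching nothing.
It also fails if it takes over 109 s, if anything falls off the work surface, if the arm or the gripper's body presses on something with over 40 N, if the wrist force passes 120 N, or if a joint passes its speed limit or range.

## Working session

There is one attempt and no reset: what is moved stays moved. The work goes in short steps, Python scripts to look and compute and a tool call to move; the robot and the scene stay as the last step left them, time stands still between calls to the robot, and variables do not carry over. Pictures are saved under pics/ and viewed, and the job is handed in when it is done.

Besides the shell and the picture viewer there is one more tool, called after "Call:" as name(argument=value, ...), one argument or row to a line, values as JSON. jog_arm: Moves the arm, as the interface text tells. Its arguments: {"type":"object","properties":{"targets":{"type":"array","items":{"type":"object","properties":{"jaw":{"type":"number"},"tx":{"type":"number"},"ty":{"type":"number"},"tz":{"type":"number"},"ax":{"type":"number"},"ay":{"type":"number"},"az":{"type":"number"}}}},"squeeze":{"type":"number"}},"required":["targets"]}

```bash
ls; mkdir -p pics; python3 - <<'E'
from rig import *
import cv2,json
for n in("scene","top"):
    cv2.imwrite(f"pics/{n}0.png",get_image(n)); c=calibration(n); print({k:(v.tolist() if hasattr(v,'tolist') else v) for k,v in c.items()})
print(read_state(), tcp_to_grasp)
E
```

```text
pics
{'mtx': [[575.7946952909572, 0.0, 318.4051604825892], [0.0, 575.7946952909572, 222.96871042038475], [0.0, 0.0, 1.0]], 'camera_from_world': [[-0.34193904983247925, 0.9396881328174546, -0.00799370012611269, 0.1912870285849688], [-0.6351348557156521, -0.2248303603566713, 0.7389553600299186, 0.2797700006058696], [0.6925903560220272, 0.25775477125348084, 0.6737069664485791, -1.6077889431939745], [0.0, 0.0, 0.0, 1.0]]}
{'mtx': [[499.16782858837, 0.0, 309.9159280257799], [0.0, 499.16782858837, 240.86724352861555], [0.0, 0.0, 1.0]], 'camera_from_world': [[-0.027026519559280066, -0.999628070634841, 0.003645221444170776, 0.027764204098075302], [0.9989683451409347, -0.026875197715876584, 0.03660558911033902, -0.5064446720456184], [-0.03649400836978971, 0.004630782503825058, 0.9993231425352402, -0.9011639855105111], [0.0, 0.0, 0.0, 1.0]]}
{'clock': 0.1, 'joint_positions': array([ 1.29516693e+00,  1.16389700e-01,  1.44219037e+00,  1.36573457e-06,
        1.58399089e+00, -3.78053399e-02]), 'joint_vel': array([-1.54840859e-05, -3.75735345e-03, -1.78772122e-03,  1.16348574e-03,
        1.57459532e-03, -2.13762873e-03]), 'tau': array([ 1.56999835e-03, -7.33664703e+01, -6.33794546e+01, -5.97180860e-05,
        5.37250482e-03,  3.70079374e-05]), 'tool_pos': array([0.1589878 , 0.65583442, 0.23067361]), 'eef_rot': array([[-2.67560959e-04, -9.71852902e-01,  2.35588339e-01],
       [-9.41001435e-04,  2.35588488e-01,  9.71852447e-01],
       [-9.99999521e-01,  3.83408079e-05, -9.77549257e-04]]), 'contact_force': array([-0.17950864, -0.43554147,  0.28566915]), 'torque': array([-3.52271692e-05,  2.04658239e-03,  1.49483481e-03]), 'gripper_width': 0.08517390369797492} 0.0187
```

View pics/scene0.png

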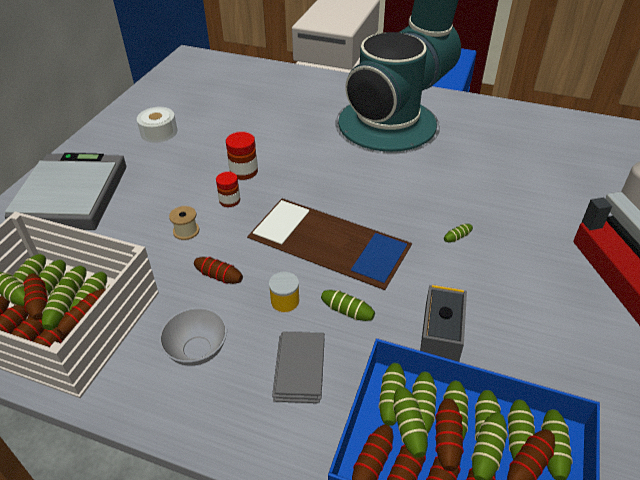

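View pics/top0.png

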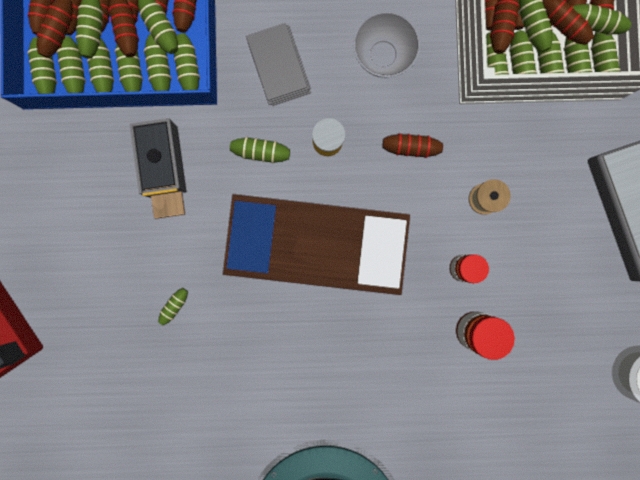

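The top view shows these candidates:
- **Green parcel:** larger one at (260,150), small decoy at (173,306), others in the crates.
- **Brown parcel:** loose at (412,146), others in the crates.
- **Jar:** small at (472,268), large decoy at (490,337).
- **Tile and magazine:** tile at (168,205), magazine at (155,157).
- **Plates:** blue at (250,237), white at (383,252).
- **Bystanders:** tin at (328,137), spool at (490,196).

I'll use the larger green, the loose brown and the small jar.

```bash
cat > h.py <<'E'
import numpy as np,cv2
from rig import *
def ray(n,uv,z):
    c=calibration(n);K=c['mtx'];T=np.array(c['camera_from_world']);R=T[:3,:3];o=-R.T@T[:3,3]
    uv=np.atleast_2d(np.array(uv,float));d=np.c_[uv,np.ones(len(uv))]@np.linalg.inv(K).T
    d=d*[1,-1,-1];d=d@R
    return o+d*((z-o[2])/d[:,2])[:,None]
def proj(n,P):
    c=calibration(n);T=np.array(c['camera_from_world']);p=np.atleast_2d(P)@T[:3,:3].T+T[:3,3]
    p=p*[1,-1,-1];q=p@np.array(c['mtx']).T;return q[:,:2]/q[:,2:]
def blob(im,roi,lo,hi,space='hsv'):
    x0,y0,x1,y1=roi;h=cv2.cvtColor(im,cv2.COLOR_BGR2HSV)
    m=np.zeros(im.shape[:2],np.uint8);m[y0:y1,x0:x1]=cv2.inRange(h,np.array(lo),np.array(hi))[y0:y1,x0:x1]
    m=cv2.morphologyEx(m,cv2.MORPH_CLOSE,np.ones((7,7)))
    cs=cv2.findContours(m,cv2.RETR_EXTERNAL,cv2.CHAIN_APPROX_NONE)[0]
    return max(cs,key=cv2.contourArea)
def rect(n,c,z):
    P=ray(n,c.reshape(-1,2),z)[:,:2].astype(np.float32)
    (ce,s,a)=cv2.minAreaRect((P*1000).astype(np.float32))
    if s[0]<s[1]: s=s[::-1];a+=90
    a=(a+90)%180-90
    return np.round(ce,1),np.round(s,1),round(a,1)
E
python3 - <<'E'
from h import *
im=cv2.imread('pics/top0.png');sc=cv2.imread('pics/scene0.png')
T={'green':((222,130,298,170),(25,60,30),(60,255,255),.02),
'greensmall':((150,280,195,330),(25,60,30),(60,255,255),.012),
'blue':((215,190,285,285),(105,120,40),(125,255,255),.011),
'white':((350,205,415,295),(0,0,190),(180,40,255),.011),
'jar':((445,250,495,290),(0,180,180),(8,255,255),.07),
'bigjar':((445,300,520,370),(0,180,180),(8,255,255),.09),
'tile':((145,190,190,222),(5,50,60),(25,140,255),.014),
'brown':((375,128,450,165),(0,100,30),(12,255,255),.02),
'lid':((305,110,350,151),(0,0,120),(180,45,255),.055)}
vis=im.copy()
for k,(roi,lo,hi,z) in T.items():
    c=blob(im,roi,lo,hi); cv2.drawContours(vis,[c],-1,(255,0,255),1)
    print(k,*rect('top',c,z))
cv2.imwrite('pics/v1.png',cv2.resize(vis[90:370,110:530],None,fx=1.9,fy=1.9,interpolation=cv2.INTER_NEAREST))
cv2.imwrite('pics/v2.png',cv2.resize(im[100:230,115:205],None,fx=6,fy=4.6)[:598])
E
```

```text
green [674.6 101.1] [108.8  37.6] 79.9
greensmall [395.3 266. ] [75.  25.4] -38.2
blue [518.2 121.3] [123.9  75. ] -8.2
white [ 484.6 -116.1] [123.7  73.7] -8.1
jar [ 450.3 -263.3] [44.8 44.2] -46.9
bigjar [ 335. -284.] [66.1 65.7] 43.2
tile [582.9 276. ] [65.4 50.3] -82.9
brown [ 676.  -176.8] [108.   37.5] 84.2
lid [698.3 -20.8] [77.  70.5] 88.5
```

View pics/v1.png

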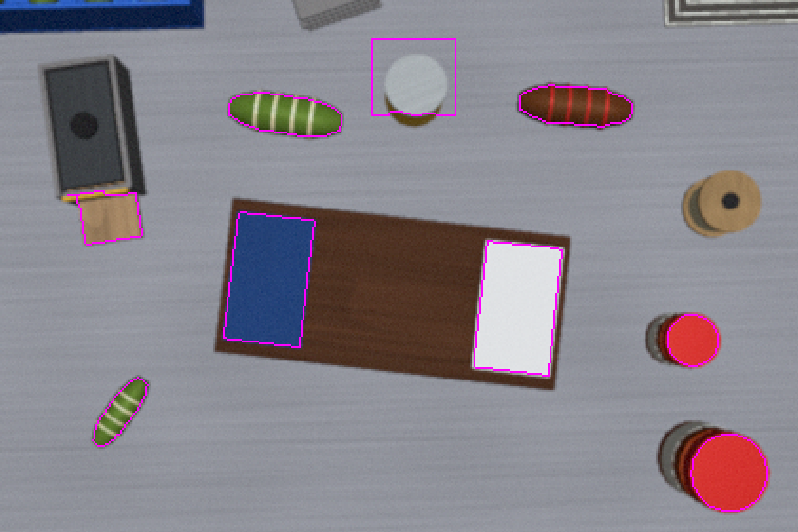

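View pics/v2.png

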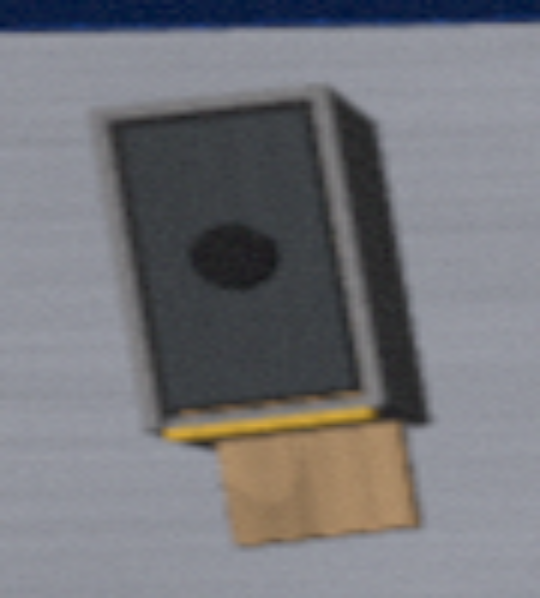

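The v1 outlines fit the green and brown parcels, the plates and both jars. The small jar's cap is 45 mm across and the big one's is 66 mm. The tile's front corners are at top pixels (154.5,218.5) and (184.7,213.7). Next I'll measure the tile and magazine more closely and cross-check in the scene camera.

```bash
python3 - <<'E'
from h import *
im=cv2.imread('pics/top0.png');sc=cv2.imread('pics/scene0.png')
fc=ray('top',[[154.6,218.3],[184.6,213.8],[182.2,191.5],[151.8,197]],.014);print(np.round(fc*1000,1))
d=fc[0]-fc[1];print('width',np.linalg.norm(d)*1e3,'yaw(y axis)',np.degrees(np.arctan2(d[1],d[0]))-90, 'side yaw',[np.degrees(np.arctan2(*(v[1::-1]))) for v in (fc[2]-fc[1],fc[3]-fc[0])])
rim=ray('top',[[130.8,123.5],[169,118.5],[179.5,189.5],[141.7,194]],.056);print('rim',np.round(rim*1000,1),'c',np.round(rim.mean(0)*1e3,1))
for a,b in((0,3),(1,2)):
  v=rim[a]-rim[b];print('rimyaw',np.degrees(np.arctan2(v[1],v[0])),np.linalg.norm(v))
# board
b=ray('top',[[232.5,195],[409.5,213.5],[401.5,294.5],[223.5,275.5]],.006);print('board',np.round(b*1e3,1),np.round(b.mean(0)*1e3,1))
pts={'green':[.6746,.1011,.02],'brown':[.676,-.1768,.02],'jartop':[.4503,-.2633,.07],'blue':[.5182,.1213,.011],'white':[.4846,-.1161,.011],'tilefront':list((fc[0]+fc[1])/2),'rimc':list(rim.mean(0))}
v=sc.copy()
for k,p in pts.items():
    q=proj('scene',p)[0];cv2.drawMarker(v,tuple(int(round(x)) for x in q),(255,0,255),0,7)
for p in list(rim)+list(fc):
    q=proj('scene',p)[0];cv2.circle(v,tuple(int(round(x)) for x in q),1,(0,255,0),-1)
cv2.imwrite('pics/v3.png',cv2.resize(v[150:380,150:500],None,fx=2.2,fy=2.2))
E
```

```text
[[555.4 294.8  14. ]
 [562.1 240.3  14. ]
 [602.9 243.9  14. ]
 [594.3 299.3  14. ]]
width 54.94699761957209 yaw(y axis) 7.042375314748938 side yaw [np.float64(5.092110118841237), np.float64(6.5548730595659706)]
rim [[718.3 320.8  56. ]
 [725.4 254.2  56. ]
 [600.5 238.1  56. ]
 [594.4 303.7  56. ]] c [659.7 279.2  56. ]
rimyaw 7.883151536488768 0.12505207883103112
rimyaw 7.35481356287565 0.12587521132539614
board [[ 595.2  153.8    6. ]
 [ 552.5 -170.     6. ]
 [ 404.8 -150.3    6. ]
 [ 448.2  173.4    6. ]] [500.1   1.7   6. ]
```

View pics/v3.png

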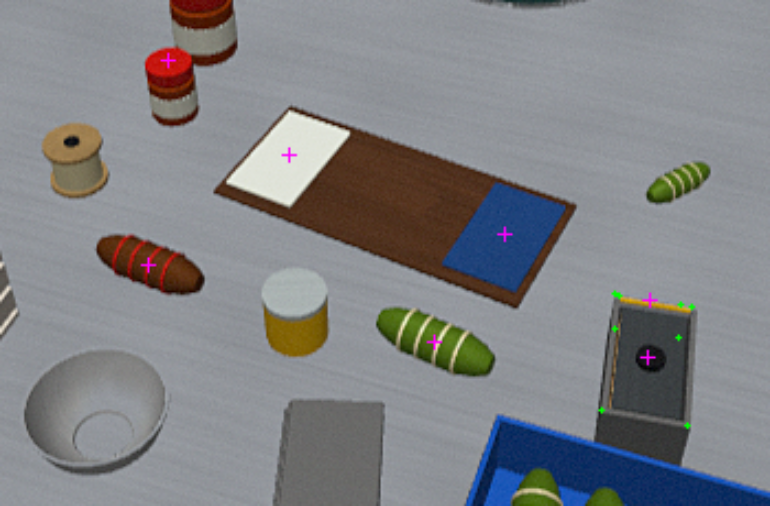

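The scene view agrees with the top-camera positions: the markers sit on the parcels, the jar cap, both plates and the magazine rim. Next I'll lift and travel towards the tile.

Call:
jog_arm(
  targets=[
    {"tx": -0.04, "jaw": 0.078},
    {"tx": -0.035},
    {"ty": -0.031, "tz": -0.0173},
    {"ty": -0.031, "tz": -0.0173},
    {"ty": -0.031, "tz": -0.0173},
    {"ty": -0.031, "tz": -0.0173},
    {"ty": -0.031, "tz": -0.0173},
    {"ty": -0.031, "tz": -0.0173},
    {"ty": -0.031, "tz": -0.0173},
    {"ty": -0.031, "tz": -0.0173},
    {"ty": -0.031, "tz": -0.0173},
    {"ty": -0.031, "tz": -0.0173},
    {"ty": -0.031, "tz": -0.0173},
    {"ty": -0.031, "tz": -0.0173},
    {"ty": -0.031, "tz": -0.0173},
    {"ty": -0.031, "tz": -0.0173},
    {"ty": -0.031, "tz": -0.0173},
    {},
  ],
)

```text
invalid input
```

```bash
cat > go.py <<'E'
import sys,numpy as np
from rig import read_state
from scipy.spatial.transform import Rotation as Rn
# usage: go.py x y z p   (mm, deg: yaw of jaw axis); shift given in current tool axes; turn to pointing-down pose
x,y,z,p=map(float,sys.argv[1:5]);s=read_state();R=np.array(s['eef_rot'])
d=R.T@(np.array([x,y,z])/1e3-s['tool_pos'])
a=np.radians(p);G=np.c_[[0,0,-1],[-np.sin(a),np.cos(a),0],[np.cos(a),np.sin(a),0]]
rv=np.degrees(Rn.from_matrix(R.T@G).as_rotvec())
print('t',round(s['clock'],2),'pos',np.round(s['tool_pos']*1e3,1),'p',round(np.degrees(np.arctan2(R[1,2],R[0,2])),2),'w',round(s['gripper_width']*1e3,1),'F',np.round(s['contact_force'],1))
print('shift mm',np.round(d*1e3,1),'turn deg',np.round(rv,2))
E
python3 go.py 578 269 100 97.5
```

```text
t 0.1 pos [159.  655.8 230.7] p 76.37 w 85.2 F [-0.2 -0.4  0.3]
shift mm [ 130.9 -498.4 -277.1] turn deg [-2.113e+01 -5.000e-02 -1.000e-02]
```

Call:
jog_arm(
  targets=[
    {"tx": -0.04, "ty": 0, "tz": 0, "ax": 0, "ay": 0, "az": 0, "jaw": 0.078},
    {"tx": -0.035, "ty": 0, "tz": 0, "ax": 0, "ay": 0, "az": 0, "jaw": 0.078},
  ],
  squeeze=40,
)

```text
clock: 0.27
tool_pos: [0.1585, 0.6541, 0.2981]
eef_rot: [[-0.004, -0.972, 0.236], [-0.014, 0.236, 0.972], [-1.0, 0.001, -0.014]]
contact_force: [0.1, 0.5, 1.5]
gripper_width: 0.078
```

Call:
jog_arm(
  targets=[
    {"ty": -0.031, "tz": -0.0173, "jaw": 0.078},
    {"ty": -0.031, "tz": -0.0173, "jaw": 0.078},
    {"ty": -0.031, "tz": -0.0173, "jaw": 0.078},
    {"ty": -0.031, "tz": -0.0173, "jaw": 0.078},
    {"ty": -0.031, "tz": -0.0173, "jaw": 0.078},
    {"ty": -0.031, "tz": -0.0173, "jaw": 0.078},
    {"ty": -0.031, "tz": -0.0173, "jaw": 0.078},
    {"ty": -0.031, "tz": -0.0173, "jaw": 0.078},
    {"ty": -0.031, "tz": -0.0173, "jaw": 0.078},
    {"ty": -0.031, "tz": -0.0173, "jaw": 0.078},
  ],
)

```text
invalid input
```

```bash
python3 go.py 578 269 100 97.5
```

```text
t 0.27 pos [158.5 654.1 298.1] p 76.38 w 78.0 F [0.1 0.5 1.5]
shift mm [ 201.7 -498.6 -272.6] turn deg [-21.12  -0.81  -0.18]
```

Every row seems to need all its keys.

Call:
jog_arm(
  targets=[
    {"tx": 0, "ty": -0.033, "tz": -0.018, "ax": 0, "ay": 0, "az": 0, "jaw": 0.078},
    {"tx": 0, "ty": -0.033, "tz": -0.018, "ax": 0, "ay": 0, "az": 0, "jaw": 0.078},
    {"tx": 0, "ty": -0.033, "tz": -0.018, "ax": 0, "ay": 0, "az": 0, "jaw": 0.078},
    {"tx": 0, "ty": -0.033, "tz": -0.018, "ax": 0, "ay": 0, "az": 0, "jaw": 0.078},
    {"tx": 0, "ty": -0.033, "tz": -0.018, "ax": 0, "ay": 0, "az": 0, "jaw": 0.078},
    {"tx": 0, "ty": -0.033, "tz": -0.018, "ax": 0, "ay": 0, "az": 0, "jaw": 0.078},
    {"tx": 0, "ty": -0.033, "tz": -0.018, "ax": 0, "ay": 0, "az": 0, "jaw": 0.078},
    {"tx": 0, "ty": -0.033, "tz": -0.018, "ax": 0, "ay": 0, "az": 0, "jaw": 0.078},
  ],
)

```text
clock: 0.93
tool_pos: [0.3845, 0.4487, 0.3045]
eef_rot: [[-0.003, -0.974, 0.226], [-0.008, 0.226, 0.974], [-1.0, 0.002, -0.009]]
contact_force: [-0.1, 0.1, 0.0]
gripper_width: 0.0782
```

```bash
python3 go.py 578 269 100 97.5
```

```text
t 0.93 pos [384.5 448.7 304.5] p 76.95 w 78.2 F [-0.1  0.1  0. ]
shift mm [ 205.3 -229.4 -129.5] turn deg [-20.55  -0.48  -0.18]
```

Steps track at about 100% once moving. Now the rest of the travel with the turn.

Call:
jog_arm(
  targets=[
    {"tx": 0, "ty": -0.033, "tz": -0.0185, "ax": 0, "ay": 0, "az": 0, "jaw": 0.078},
    {"tx": 0, "ty": -0.033, "tz": -0.0185, "ax": 0, "ay": 0, "az": 0, "jaw": 0.078},
    {"tx": 0, "ty": -0.033, "tz": -0.0185, "ax": 0, "ay": 0, "az": 0, "jaw": 0.078},
    {"tx": 0, "ty": -0.033, "tz": -0.0185, "ax": 0, "ay": 0, "az": 0, "jaw": 0.078},
    {"tx": 0, "ty": -0.033, "tz": -0.0185, "ax": 0, "ay": 0, "az": 0, "jaw": 0.078},
    {"tx": 0, "ty": -0.033, "tz": -0.0185, "ax": 0, "ay": 0, "az": 0, "jaw": 0.078},
    {"tx": 0.02, "ty": -0.033, "tz": -0.0185, "ax": 0, "ay": 0, "az": 0, "jaw": 0.078},
    {"tx": 0.04, "ty": 0, "tz": 0, "ax": -5, "ay": 0, "az": 0, "jaw": 0.078},
    {"tx": 0.04, "ty": 0, "tz": 0, "ax": -5, "ay": 0, "az": 0, "jaw": 0.078},
    {"tx": 0.04, "ty": 0, "tz": 0, "ax": -5, "ay": 0, "az": 0, "jaw": 0.078},
    {"tx": 0.04, "ty": 0, "tz": 0, "ax": -5, "ay": 0, "az": 0, "jaw": 0.078},
  ],
)

```text
clock: 1.85
tool_pos: [0.5939, 0.2526, 0.1273]
eef_rot: [[0.008, -0.992, -0.123], [-0.005, -0.123, 0.992], [-1.0, -0.007, -0.006]]
contact_force: [0.8, 1.1, -0.5]
gripper_width: 0.078
```

```bash
python3 go.py 578 269 60 97.5
```

```text
t 1.85 pos [593.9 252.6 127.3] p 97.06 w 78.0 F [ 0.8  1.1 -0.5]
shift mm [67.1 14.2 18.7] turn deg [-0.44 -0.37  0.41]
```

Call:
jog_arm(
  targets=[
    {"tx": 0, "ty": 0.014, "tz": 0.0187, "ax": -0.4, "ay": -0.4, "az": 0.4, "jaw": 0.078},
    {"tx": 0.03, "ty": 0, "tz": 0, "ax": 0, "ay": 0, "az": 0, "jaw": 0.078},
    {"tx": 0.03, "ty": 0, "tz": 0, "ax": 0, "ay": 0, "az": 0, "jaw": 0.078},
    {"tx": 0, "ty": 0, "tz": 0, "ax": 0, "ay": 0, "az": 0, "jaw": 0.078},
  ],
)

```text
clock: 2.18
tool_pos: [0.5723, 0.2671, 0.0528]
eef_rot: [[-0.014, -0.991, -0.136], [-0.005, -0.136, 0.991], [-1.0, 0.014, -0.003]]
contact_force: [-1.2, -0.1, -1.5]
gripper_width: 0.078
```

```bash
python3 go.py 577.5 268.9 3 97.5; python3 - <<'E'
from h import *
cv2.imwrite('pics/a1.png',cv2.resize(get_image('scene')[230:390,370:530],None,fx=3.7,fy=3.7))
E
```

```text
t 2.18 pos [572.3 267.1  52.8] p 97.81 w 78.0 F [-1.2 -0.1 -1.5]
shift mm [49.7 -6.1  1.2] turn deg [ 0.31 -0.17 -0.81]
```

View pics/a1.png

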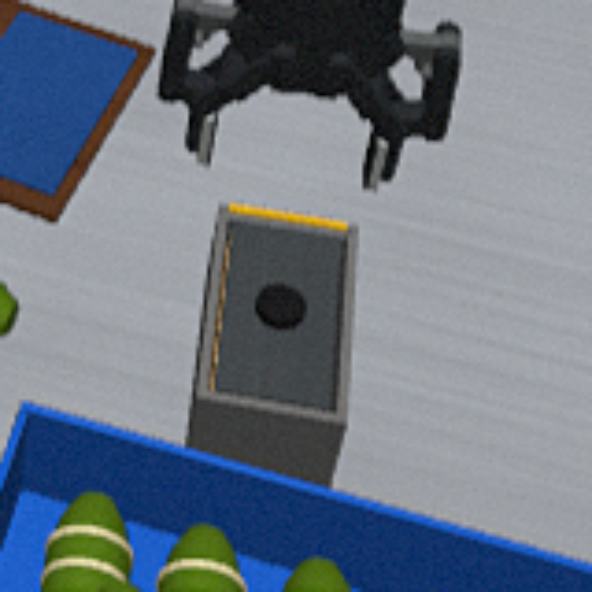

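The jaws straddle the tile end in front of the magazine, clear of it. Next I'll descend and close.

Call:
jog_arm(
  targets=[
    {"tx": 0.015, "ty": -0.006, "tz": 0.001, "ax": 0.3, "ay": 0, "az": -0.8, "jaw": 0.078},
    {"tx": 0.017, "ty": 0, "tz": 0, "ax": 0, "ay": 0, "az": 0, "jaw": 0.078},
    {"tx": 0.01, "ty": 0, "tz": 0, "ax": 0, "ay": 0, "az": 0, "jaw": 0.078},
    {"tx": 0, "ty": 0, "tz": 0, "ax": 0, "ay": 0, "az": 0, "jaw": 0.078},
  ],
)

```text
clock: 2.57
tool_pos: [0.5823, 0.27, 0.0198]
eef_rot: [[0.009, -0.991, -0.13], [0.0, -0.13, 0.992], [-1.0, -0.009, -0.001]]
contact_force: [-0.9, -0.2, 0.0]
gripper_width: 0.0779
```

```bash
python3 go.py 577.5 268.9 3 97.5
```

```text
t 2.57 pos [582.3 270.   19.8] p 97.47 w 77.9 F [-0.9 -0.2  0. ]
shift mm [16.7  5.  -0.5] turn deg [-0.03 -0.05  0.5 ]
```

Call:
jog_arm(
  targets=[
    {"tx": 0.008, "ty": 0.003, "tz": 0, "ax": 0, "ay": 0, "az": 0.4, "jaw": 0.078},
    {"tx": 0.007, "ty": 0.001, "tz": 0, "ax": 0, "ay": 0, "az": 0, "jaw": 0.078},
    {"tx": 0, "ty": 0, "tz": 0, "ax": 0, "ay": 0, "az": 0, "jaw": 0.078},
    {"tx": 0, "ty": 0, "tz": 0, "ax": 0, "ay": 0, "az": 0, "jaw": 0.078},
  ],
)

```text
clock: 2.9
tool_pos: [0.58, 0.2701, 0.0083]
eef_rot: [[0.005, -0.992, -0.13], [0.001, -0.13, 0.992], [-1.0, -0.005, 0.0]]
contact_force: [0.2, -1.0, 0.3]
gripper_width: 0.0779
```

```bash
python3 go.py 577.5 268.9 3 97.5
```

```text
t 2.9 pos [580.  270.1   8.3] p 97.45 w 77.9 F [ 0.2 -1.   0.3]
shift mm [ 5.3  2.6 -0.8] turn deg [-0.05  0.02  0.31]
```

Call:
jog_arm(
  targets=[
    {"tx": 0.007, "ty": 0.003, "tz": 0, "ax": 0, "ay": 0, "az": 0.3, "jaw": 0.078},
    {"tx": 0, "ty": 0, "tz": 0, "ax": 0, "ay": 0, "az": 0, "jaw": 0.065},
    {"tx": 0, "ty": 0, "tz": 0, "ax": 0, "ay": 0, "az": 0, "jaw": 0.045},
    {"tx": 0, "ty": 0, "tz": 0, "ax": 0, "ay": 0, "az": 0, "jaw": 0.045},
    {"tx": 0, "ty": 0, "tz": 0, "ax": 0, "ay": 0, "az": 0, "jaw": 0.045},
    {"tx": 0, "ty": 0, "tz": 0, "ax": 0, "ay": 0, "az": 0, "jaw": 0.045},
    {"tx": 0, "ty": 0, "tz": 0, "ax": 0, "ay": 0, "az": 0, "jaw": 0.045},
  ],
  squeeze=50,
)

```text
clock: 3.48
tool_pos: [0.5773, 0.27, 0.0028]
eef_rot: [[0.001, -0.992, -0.13], [0.001, -0.13, 0.992], [-1.0, -0.002, 0.001]]
contact_force: [-0.0, -0.6, 0.1]
gripper_width: 0.0544
```

```bash
python3 go.py 577.5 268.9 3 97.5;python3 - <<'E'
from h import *
im=get_image('scene')
cv2.imwrite('pics/a2.png',cv2.resize(im[220:360,370:510],None,fx=4,fy=4))
E
```

```text
t 3.48 pos [577.3 270.    2.8] p 97.46 w 54.4 F [-0.  -0.6  0.1]
shift mm [-0.2 -0.  -1.1] turn deg [-0.04  0.04  0.09]
```

View pics/a2.png

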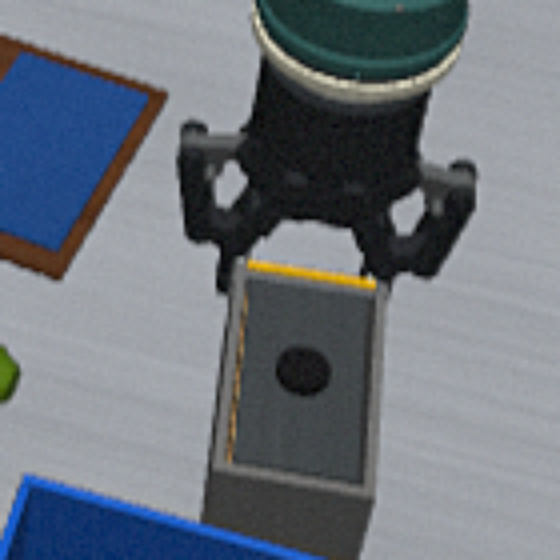

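Call:
jog_arm(
  targets=[
    {"tx": 0, "ty": 0, "tz": 0, "ax": 0, "ay": 0, "az": 0, "jaw": 0.045},
    {"tx": 0, "ty": 0.006, "tz": 0, "ax": 0, "ay": 0, "az": 0, "jaw": 0.045},
    {"tx": 0, "ty": 0.008, "tz": 0, "ax": 0, "ay": 0, "az": 0, "jaw": 0.045},
    {"tx": 0, "ty": 0.008, "tz": 0, "ax": 0, "ay": 0, "az": 0, "jaw": 0.045},
  ],
  squeeze=60,
)

```text
clock: 3.87
tool_pos: [0.5559, 0.267, 0.0028]
eef_rot: [[0.004, -0.992, -0.129], [0.001, -0.129, 0.992], [-1.0, -0.004, 0.001]]
contact_force: [5.0, -0.1, -0.6]
gripper_width: 0.054
```

```bash
python3 go.py 495 258 3 97.5
```

```text
t 3.87 pos [555.9 267.    2.8] p 97.43 w 54.0 F [ 5.  -0.1 -0.6]
shift mm [-0.4 61.5 -1.1] turn deg [-0.07  0.05  0.24]
```

The pull meets 5 N of drag, so the tile is gripped. I'll keep pulling.

Call:
jog_arm(
  targets=[
    {"tx": 0, "ty": 0.01, "tz": 0, "ax": 0, "ay": 0, "az": 0.2, "jaw": 0.045},
    {"tx": 0, "ty": 0.01, "tz": 0, "ax": 0, "ay": 0, "az": 0, "jaw": 0.045},
    {"tx": 0, "ty": 0.01, "tz": 0, "ax": 0, "ay": 0, "az": 0, "jaw": 0.045},
    {"tx": 0, "ty": 0.01, "tz": 0, "ax": 0, "ay": 0, "az": 0, "jaw": 0.045},
    {"tx": 0, "ty": 0.01, "tz": 0, "ax": 0, "ay": 0, "az": 0, "jaw": 0.045},
    {"tx": 0, "ty": 0.01, "tz": 0, "ax": 0, "ay": 0, "az": 0, "jaw": 0.045},
    {"tx": 0, "ty": 0, "tz": 0, "ax": 0, "ay": 0, "az": 0, "jaw": 0.045},
    {"tx": 0, "ty": 0, "tz": 0, "ax": 0, "ay": 0, "az": 0, "jaw": 0.045},
  ],
)

```text
clock: 4.53
tool_pos: [0.4871, 0.258, 0.0027]
eef_rot: [[0.0, -0.991, -0.13], [0.001, -0.13, 0.991], [-1.0, -0.0, 0.001]]
contact_force: [-0.5, 0.4, 0.1]
gripper_width: 0.0539
```

```bash
python3 go.py 495 258 3 97.5;python3 - <<'E'
from h import *
im=get_image('scene')
cv2.imwrite('pics/a3.png',cv2.resize(im[180:380,340:540],None,fx=3,fy=3))
im=get_image('top')
cv2.imwrite('pics/a3t.png',im)
E
```

```text
t 4.53 pos [487.1 258.    2.7] p 97.48 w 53.9 F [-0.5  0.4  0.1]
shift mm [-0.3 -7.8 -1. ] turn deg [-0.02  0.06  0.02]
```

View pics/a3.png

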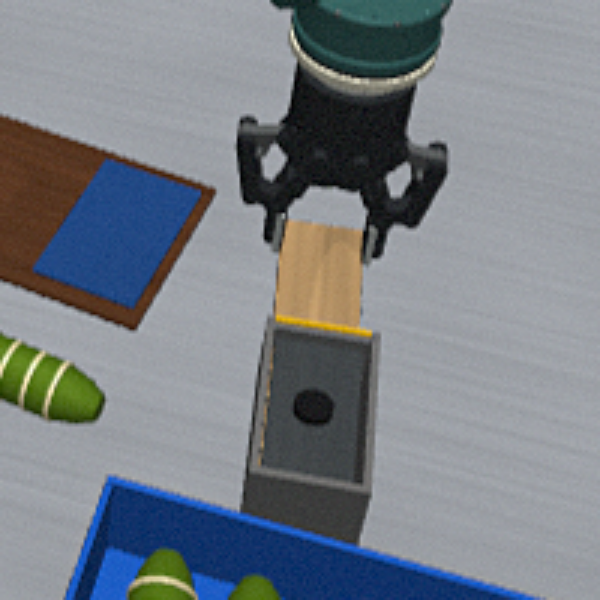

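View pics/a3t.png

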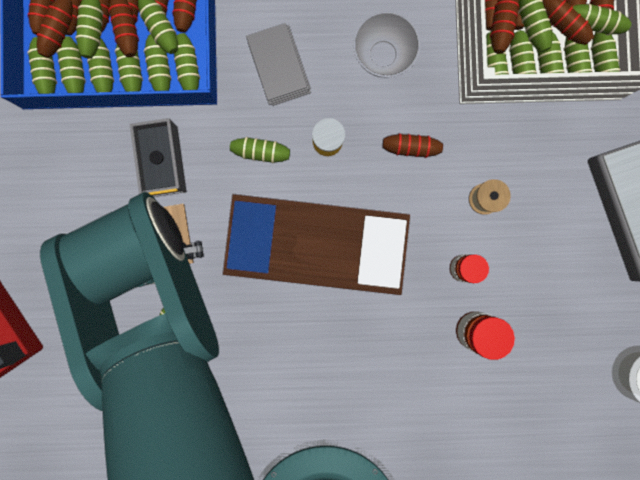

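The tile is out (top of slot at a3 (320,325)) and the follower's knob sits lower in the box. I'll pull a bit more, then lift and carry to the board.

Call:
jog_arm(
  targets=[
    {"tx": 0, "ty": 0.01, "tz": 0, "ax": 0, "ay": 0, "az": 0, "jaw": 0.045},
    {"tx": -0.012, "ty": 0, "tz": 0, "ax": 0, "ay": 0, "az": 0, "jaw": 0.045},
    {"tx": -0.025, "ty": 0, "tz": 0, "ax": 0, "ay": 0, "az": 0, "jaw": 0.045},
    {"tx": -0.025, "ty": 0, "tz": 0, "ax": 0, "ay": 0, "az": 0, "jaw": 0.045},
    {"tx": 0, "ty": 0, "tz": -0.015, "ax": 0, "ay": 0, "az": 0, "jaw": 0.045},
    {"tx": 0, "ty": 0, "tz": -0.03, "ax": 2, "ay": 0, "az": 0, "jaw": 0.045},
    {"tx": 0, "ty": 0, "tz": -0.03, "ax": 3, "ay": 0, "az": 0, "jaw": 0.045},
    {"tx": 0, "ty": 0, "tz": -0.03, "ax": 3, "ay": 0, "az": 0, "jaw": 0.045},
    {"tx": 0, "ty": 0, "tz": -0.03, "ax": 3, "ay": 0, "az": 0, "jaw": 0.045},
    {"tx": 0, "ty": 0, "tz": -0.03, "ax": 2, "ay": 0, "az": 0, "jaw": 0.045},
    {"tx": 0, "ty": 0, "tz": -0.03, "ax": 0, "ay": 0, "az": 0, "jaw": 0.045},
    {"tx": 0, "ty": 0, "tz": -0.015, "ax": 0, "ay": 0, "az": 0, "jaw": 0.045},
    {"tx": 0, "ty": 0, "tz": 0, "ax": 0, "ay": 0, "az": 0, "jaw": 0.045},
  ],
)

```text
clock: 5.72
tool_pos: [0.4812, 0.0395, 0.0783]
eef_rot: [[0.007, -0.994, 0.105], [0.001, 0.105, 0.994], [-1.0, -0.007, 0.002]]
contact_force: [-0.6, 0.6, -0.8]
gripper_width: 0.0541
```

```bash
python3 go.py 465.7 7.1 40 82
```

```text
t 5.72 pos [481.2  39.5  78.3] p 83.97 w 54.1 F [-0.6  0.6 -0.8]
shift mm [ 38.2  12.3 -34. ] turn deg [1.97 0.12 0.38]
```

Call:
jog_arm(
  targets=[
    {"tx": 0.01, "ty": 0.006, "tz": -0.016, "ax": 1, "ay": 0, "az": 0.3, "jaw": 0.045},
    {"tx": 0.015, "ty": 0.006, "tz": -0.016, "ax": 1, "ay": 0, "az": 0, "jaw": 0.045},
    {"tx": 0.01, "ty": 0, "tz": 0, "ax": 0, "ay": 0, "az": 0, "jaw": 0.045},
    {"tx": 0, "ty": 0, "tz": 0, "ax": 0, "ay": 0, "az": 0, "jaw": 0.045},
    {"tx": 0, "ty": 0, "tz": 0, "ax": 0, "ay": 0, "az": 0, "jaw": 0.045},
    {"tx": 0, "ty": 0, "tz": 0, "ax": 0, "ay": 0, "az": 0, "jaw": 0.045},
  ],
)

```text
clock: 6.22
tool_pos: [0.4673, 0.009, 0.0475]
eef_rot: [[0.007, -0.99, 0.143], [0.003, 0.143, 0.99], [-1.0, -0.007, 0.004]]
contact_force: [-0.8, 0.3, -0.3]
gripper_width: 0.0543
```

```bash
python3 go.py 465.7 7.1 40 82;python3 - <<'E'
from h import *
im=get_image('scene');cv2.imwrite('pics/a4s.png',im)
cv2.imwrite('pics/a4.png',cv2.resize(im[150:390,220:500],None,fx=2.5,fy=2.5))
im=get_image('top')
cv2.imwrite('pics/a4t.png',im)
E
```

```text
t 6.22 pos [467.3   9.   47.5] p 81.8 w 54.3 F [-0.8  0.3 -0.3]
shift mm [ 7.5  1.4 -2.1] turn deg [-0.2   0.21  0.37]
```

View pics/a4.png

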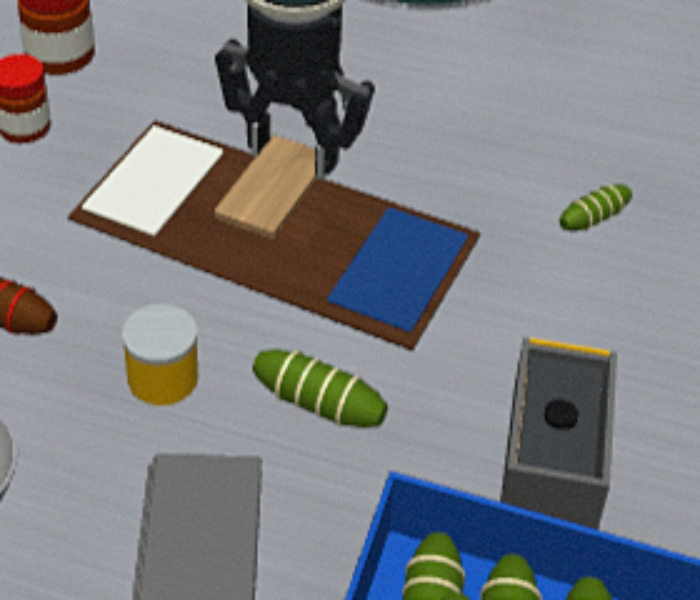

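View pics/a4t.png

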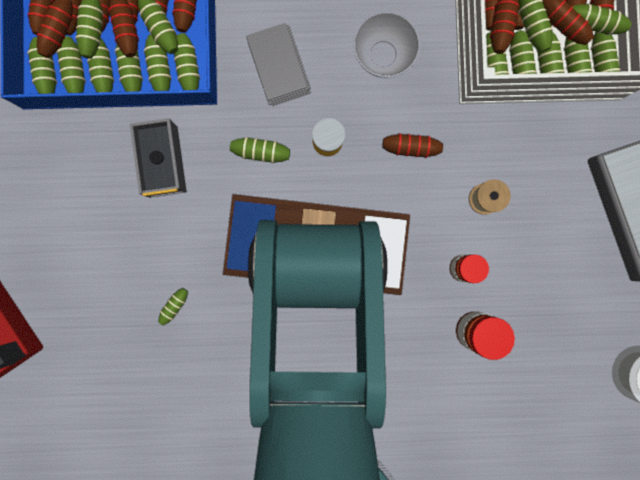

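Only one tile came out, and it's held level over the board between the plates. I'll measure its far edge (top about (303–335,209)) for the lateral and longitudinal offset.

```bash
python3 - <<'E'
from h import *
im=cv2.imread('pics/a4t.png');c=blob(im,(290,198,350,228),(8,50,90),(25,160,255))
P=c.reshape(-1,2);cv2.imwrite('pics/a5.png',cv2.resize(im[195:235,280:360],None,fx=8,fy=8,interpolation=cv2.INTER_NEAREST))
for u in (305,310,315,320,325,330,333): print(u,P[P[:,0]==u,1].min(),end=' ')
print(); 
for v in (213,216,219,221): print(v,P[P[:,1]==v,0].min(),P[P[:,1]==v,0].max())
z=.0475-.0028+.014
e=ray('top',[[303,208.5],[335.5,211]],z);print(np.round(e*1e3,1),np.linalg.norm(e[0]-e[1]))
m=e.mean(0);v=e[0]-e[1];v/=np.linalg.norm(v);print(np.round(m*1e3,1),np.degrees(np.arctan2(v[1],v[0]))-90)
E
```

```text
305 208 310 209 315 209 320 210 325 210 330 210 333 210 
213 303 335
216 302 335
219 302 335
221 302 335
[[561.5  24.8  58.7]
 [555.7 -31.3  58.7]] 0.056348875211631115
[558.6  -3.3  58.7] -5.9396895022712215
```

View pics/a5.png

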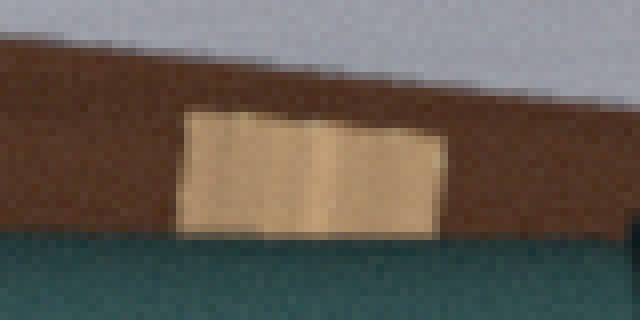

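Call:
jog_arm(
  targets=[
    {"tx": 0.012, "ty": 0.002, "tz": -0.002, "ax": 0, "ay": 0.2, "az": 0.4, "jaw": 0.045},
    {"tx": 0.01, "ty": 0, "tz": 0, "ax": 0, "ay": 0, "az": 0, "jaw": 0.045},
    {"tx": 0.004, "ty": 0, "tz": 0, "ax": 0, "ay": 0, "az": 0, "jaw": 0.045},
    {"tx": 0, "ty": 0, "tz": 0, "ax": 0, "ay": 0, "az": 0, "jaw": 0.045},
    {"tx": 0, "ty": 0, "tz": 0, "ax": 0, "ay": 0, "az": 0, "jaw": 0.045},
  ],
)

```text
clock: 6.73
tool_pos: [0.4656, 0.0083, 0.0193]
eef_rot: [[-0.0, -0.99, 0.14], [-0.0, 0.14, 0.99], [-1.0, 0.0, -0.0]]
contact_force: [0.0, 0.3, -0.7]
gripper_width: 0.0541
```

```bash
python3 go.py 464.8 7.2 5 82
```

```text
t 6.73 pos [465.6   8.3  19.3] p 81.94 w 54.1 F [ 0.   0.3 -0.7]
shift mm [14.3  0.6 -1.2] turn deg [-0.06 -0.01 -0.02]
```

Call:
jog_arm(
  targets=[
    {"tx": 0.006, "ty": 0.0006, "tz": -0.001, "ax": 0, "ay": 0, "az": 0, "jaw": 0.045},
    {"tx": 0.004, "ty": 0, "tz": 0, "ax": 0, "ay": 0, "az": 0, "jaw": 0.045},
    {"tx": 0.002, "ty": 0, "tz": 0, "ax": 0, "ay": 0, "az": 0, "jaw": 0.045},
    {"tx": 0.001, "ty": 0, "tz": 0, "ax": 0, "ay": 0, "az": 0, "jaw": 0.045},
    {"tx": 0, "ty": 0, "tz": 0, "ax": 0, "ay": 0, "az": 0, "jaw": 0.045},
  ],
)

```text
clock: 7.15
tool_pos: [0.4648, 0.0073, 0.0049]
eef_rot: [[-0.0, -0.99, 0.14], [-0.0, 0.14, 0.99], [-1.0, 0.0, -0.0]]
contact_force: [0.5, 0.2, -0.2]
gripper_width: 0.0539
```

```bash
python3 go.py 464.8 7.2 5 82
```

```text
t 7.15 pos [464.8   7.3   4.9] p 81.93 w 53.9 F [ 0.5  0.2 -0.2]
shift mm [-0.1 -0.  -0.1] turn deg [-0.07 -0.01 -0.03]
```

Call:
jog_arm(
  targets=[
    {"tx": 0.0006, "ty": 0, "tz": 0, "ax": 0, "ay": 0, "az": 0, "jaw": 0.045},
    {"tx": 0, "ty": 0, "tz": 0, "ax": 0, "ay": 0, "az": 0, "jaw": 0.06},
    {"tx": 0, "ty": 0, "tz": 0, "ax": 0, "ay": 0, "az": 0, "jaw": 0.07},
    {"tx": 0, "ty": 0, "tz": 0, "ax": 0, "ay": 0, "az": 0, "jaw": 0.07},
    {"tx": 0, "ty": 0, "tz": 0, "ax": 0, "ay": 0, "az": 0, "jaw": 0.07},
    {"tx": -0.01, "ty": 0, "tz": 0, "ax": 0, "ay": 0, "az": 0, "jaw": 0.07},
    {"tx": -0.035, "ty": 0, "tz": 0, "ax": 0, "ay": 0, "az": 0, "jaw": 0.07},
    {"tx": -0.04, "ty": 0, "tz": 0, "ax": 0, "ay": 0, "az": 0, "jaw": 0.07},
    {"tx": -0.04, "ty": 0, "tz": 0, "ax": 0, "ay": 0, "az": 0, "jaw": 0.07},
    {"tx": 0, "ty": 0, "tz": 0, "ax": 0, "ay": 0, "az": 0, "jaw": 0.07},
  ],
)

```text
clock: 7.98
tool_pos: [0.4632, 0.0073, 0.136]
eef_rot: [[-0.004, -0.99, 0.14], [0.0, 0.14, 0.99], [-1.0, 0.004, -0.001]]
contact_force: [1.0, -1.2, 1.7]
gripper_width: 0.0697
```

```bash
python3 go.py 450 -263 160 82
```

```text
t 7.98 pos [463.2   7.3 136. ] p 81.93 w 69.7 F [ 1.  -1.2  1.7]
shift mm [ -23.9  -24.8 -269.5] turn deg [-0.07 -0.03 -0.23]
```

Call:
jog_arm(
  targets=[
    {"tx": -0.012, "ty": -0.001, "tz": -0.02, "ax": 0, "ay": 0, "az": 0, "jaw": 0.08},
    {"tx": -0.006, "ty": -0.003, "tz": -0.034, "ax": 0, "ay": 0, "az": 0, "jaw": 0.08},
    {"tx": 0, "ty": -0.003, "tz": -0.034, "ax": 0, "ay": 0, "az": 0, "jaw": 0.08},
    {"tx": 0, "ty": -0.003, "tz": -0.034, "ax": 0, "ay": 0, "az": 0, "jaw": 0.08},
    {"tx": 0, "ty": -0.003, "tz": -0.034, "ax": 0, "ay": 0, "az": 0, "jaw": 0.08},
    {"tx": 0, "ty": -0.003, "tz": -0.034, "ax": 0, "ay": 0, "az": 0, "jaw": 0.08},
    {"tx": 0, "ty": -0.003, "tz": -0.034, "ax": 0, "ay": 0, "az": 0, "jaw": 0.08},
    {"tx": 0, "ty": -0.003, "tz": -0.02, "ax": 0, "ay": 0, "az": 0, "jaw": 0.08},
    {"tx": 0, "ty": 0, "tz": -0.008, "ax": 0, "ay": 0, "az": 0, "jaw": 0.08},
    {"tx": 0, "ty": 0, "tz": 0, "ax": 0, "ay": 0, "az": 0, "jaw": 0.08},
  ],
)

```text
clock: 8.82
tool_pos: [0.4498, -0.2562, 0.1674]
eef_rot: [[0.011, -0.991, 0.137], [-0.004, 0.136, 0.991], [-1.0, -0.011, -0.003]]
contact_force: [1.1, 0.2, -0.1]
gripper_width: 0.08
```

```bash
python3 go.py 450.3 -263.3 100 82;python3 - <<'E'
from h import *
im=get_image('top');cv2.imwrite('pics/b1.png',im)
cv2.imwrite('pics/b1c.png',cv2.resize(im[180:300,210:420],None,fx=3.5,fy=3.5))
cv2.imwrite('pics/b1s.png',get_image('scene'))
E
```

```text
t 8.82 pos [ 449.8 -256.2  167.4] p 82.15 w 80.0 F [ 1.1  0.2 -0.1]
shift mm [67.4 -0.7 -6.8] turn deg [ 0.15 -0.15  0.65]
```

View pics/b1c.png

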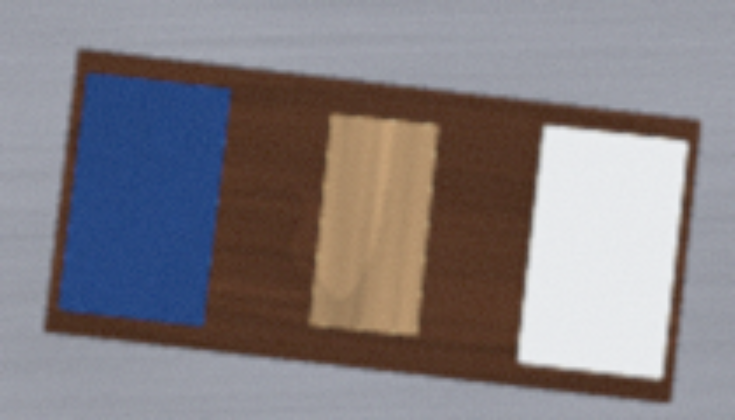

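View pics/b1s.png

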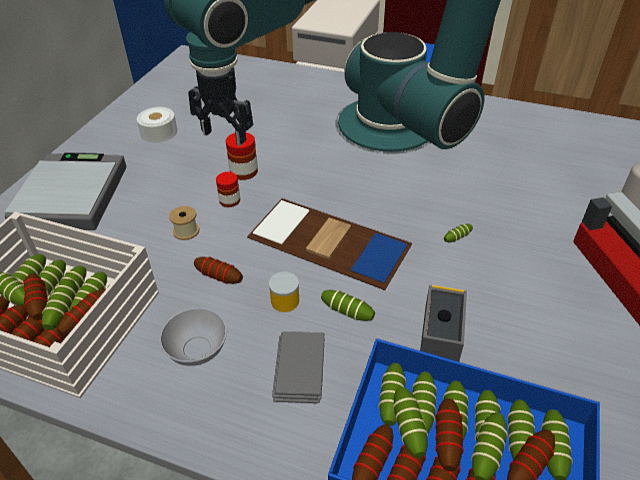

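The tile lies flat on the board between the plates, centred near (317,245) in the top view. I'll measure it, then go down on the jar.

```bash
python3 - <<'E'
from h import *
im=cv2.imread('pics/b1.png')
for k,roi,lo,hi,z in (('tile',(290,205,345,285),(8,50,90),(25,160,255),.016),('blue',(215,190,285,285),(105,120,40),(125,255,255),.011),('white',(350,205,415,295),(0,0,190),(180,40,255),.011)):
    print(k,*rect('top',blob(im,roi,lo,hi),z))
E
python3 go.py 450.3 -263.3 20 82
```

```text
tile [500.9  -3.5] [113.1  99.5] -7.7
blue [518.1 121.2] [123.7  74.9] -8.3
white [ 484.5 -115.8] [123.9  75. ] -8.1
t 8.92 pos [ 450.1 -254.5  167.3] p 82.23 w 80.0 F [1.3 0.5 0.2]
shift mm [147.3   0.3  -8.3] turn deg [ 0.24 -0.13  0.66]
```

Call:
jog_arm(
  targets=[
    {"tx": 0.01, "ty": -0.0005, "tz": -0.006, "ax": 0, "ay": 0, "az": 0.5, "jaw": 0.08},
    {"tx": 0.025, "ty": 0, "tz": 0, "ax": 0, "ay": 0, "az": 0, "jaw": 0.08},
    {"tx": 0.02, "ty": 0, "tz": 0, "ax": 0, "ay": 0, "az": 0, "jaw": 0.08},
    {"tx": 0, "ty": 0, "tz": 0, "ax": 0, "ay": 0, "az": 0, "jaw": 0.08},
    {"tx": 0, "ty": 0, "tz": 0, "ax": 0, "ay": 0, "az": 0, "jaw": 0.08},
  ],
)

```text
clock: 9.33
tool_pos: [0.4513, -0.2562, 0.1102]
eef_rot: [[0.003, -0.992, 0.129], [-0.003, 0.129, 0.992], [-1.0, -0.003, -0.003]]
contact_force: [0.7, 0.7, 0.4]
gripper_width: 0.08
```

```bash
python3 go.py 450.3 -263.3 20 82
```

```text
t 9.33 pos [ 451.3 -256.2  110.2] p 82.62 w 80.0 F [0.7 0.7 0.4]
shift mm [90.2  0.4 -6.9] turn deg [ 0.62 -0.15  0.17]
```

```bash
python3 - <<'E'
from h import *
im=cv2.imread('pics/b1.png')
c=blob(im,(290,205,345,285),(8,50,125),(25,160,255));r=rect('top',c,.016);print(r)
E
```

```text
(array([501.3,   2.6]), array([110.8,  56.7]), -7.3)
```

Call:
jog_arm(
  targets=[
    {"tx": 0.005, "ty": 0, "tz": -0.007, "ax": 0.6, "ay": 0, "az": 0, "jaw": 0.08},
    {"tx": 0.01, "ty": 0, "tz": 0, "ax": 0, "ay": 0, "az": 0, "jaw": 0.08},
    {"tx": 0, "ty": 0, "tz": 0, "ax": 0, "ay": 0, "az": 0, "jaw": 0.08},
  ],
)

```text
clock: 9.58
tool_pos: [0.4513, -0.263, 0.0959]
eef_rot: [[0.004, -0.99, 0.138], [-0.004, 0.138, 0.99], [-1.0, -0.004, -0.003]]
contact_force: [-0.6, -0.9, -0.4]
gripper_width: 0.0798
```

```bash
python3 go.py 450.3 -263.3 20 82
```

```text
t 9.58 pos [ 451.3 -263.    95.9] p 82.09 w 79.8 F [-0.6 -0.9 -0.4]
shift mm [75.9  1.3 -0.2] turn deg [ 0.09 -0.19  0.25]
```

The tile centre is (501.3, 2.6) mm, and the plates' midpoint is (501.3, 2.7). Now down onto the jar.

Call:
jog_arm(
  targets=[
    {"tx": 0.015, "ty": 0.001, "tz": 0, "ax": 0, "ay": -0.2, "az": 0.2, "jaw": 0.08},
    {"tx": 0.02, "ty": 0, "tz": 0, "ax": 0, "ay": 0, "az": 0, "jaw": 0.08},
    {"tx": 0.02, "ty": 0, "tz": 0, "ax": 0, "ay": 0, "az": 0, "jaw": 0.08},
    {"tx": 0.01, "ty": 0, "tz": 0, "ax": 0, "ay": 0, "az": 0, "jaw": 0.08},
    {"tx": 0.005, "ty": 0, "tz": 0, "ax": 0, "ay": 0, "az": 0, "jaw": 0.08},
    {"tx": 0, "ty": 0, "tz": 0, "ax": 0, "ay": 0, "az": 0, "jaw": 0.08},
  ],
)

```text
clock: 10.08
tool_pos: [0.4511, -0.2637, 0.023]
eef_rot: [[0.003, -0.99, 0.138], [-0.001, 0.138, 0.99], [-1.0, -0.003, -0.001]]
contact_force: [-1.5, 0.1, 0.5]
gripper_width: 0.0801
```

```bash
python3 go.py 450.3 -263.3 20 82
```

```text
t 10.08 pos [ 451.1 -263.7   23. ] p 82.05 w 80.1 F [-1.5  0.1  0.5]
shift mm [3.  0.9 0.3] turn deg [ 0.05 -0.04  0.19]
```

Call:
jog_arm(
  targets=[
    {"tx": 0.003, "ty": 0.001, "tz": 0, "ax": 0, "ay": 0, "az": 0, "jaw": 0.06},
    {"tx": 0, "ty": 0, "tz": 0, "ax": 0, "ay": 0, "az": 0, "jaw": 0.04},
    {"tx": 0, "ty": 0, "tz": 0, "ax": 0, "ay": 0, "az": 0, "jaw": 0.04},
    {"tx": 0, "ty": 0, "tz": 0, "ax": 0, "ay": 0, "az": 0, "jaw": 0.04},
    {"tx": 0, "ty": 0, "tz": 0, "ax": 0, "ay": 0, "az": 0, "jaw": 0.04},
    {"tx": 0, "ty": 0, "tz": 0, "ax": 0, "ay": 0, "az": 0, "jaw": 0.04},
    {"tx": 0, "ty": 0, "tz": 0, "ax": 0, "ay": 0, "az": 0, "jaw": 0.04},
  ],
  squeeze=40,
)

```text
clock: 10.67
tool_pos: [0.4513, -0.2643, 0.0232]
eef_rot: [[0.007, -0.99, 0.138], [-0.003, 0.138, 0.99], [-1.0, -0.007, -0.002]]
contact_force: [0.2, -0.7, -1.3]
gripper_width: 0.0489
```

```bash
python3 go.py 501.3 2.6 115 82
```

```text
t 10.67 pos [ 451.3 -264.3   23.2] p 82.05 w 48.9 F [ 0.2 -0.7 -1.3]
shift mm [-92.3 -13.2 271.1] turn deg [ 0.05 -0.12  0.39]
```

The jar is gripped (48.9 mm). I'll lift and carry it.

Call:
jog_arm(
  targets=[
    {"tx": -0.008, "ty": 0, "tz": 0, "ax": 0, "ay": 0, "az": 0.3, "jaw": 0.04},
    {"tx": -0.025, "ty": 0, "tz": 0, "ax": 0, "ay": 0, "az": 0, "jaw": 0.04},
    {"tx": -0.025, "ty": 0, "tz": 0, "ax": 0, "ay": 0, "az": 0, "jaw": 0.04},
    {"tx": -0.012, "ty": 0, "tz": 0.008, "ax": 0, "ay": 0, "az": 0, "jaw": 0.04},
    {"tx": 0, "ty": -0.0015, "tz": 0.018, "ax": 0, "ay": 0, "az": 0, "jaw": 0.04},
    {"tx": 0, "ty": -0.0015, "tz": 0.028, "ax": 0, "ay": 0, "az": 0, "jaw": 0.04},
    {"tx": 0, "ty": -0.0015, "tz": 0.03, "ax": 0, "ay": 0, "az": 0, "jaw": 0.04},
    {"tx": 0, "ty": -0.0015, "tz": 0.03, "ax": 0, "ay": 0, "az": 0, "jaw": 0.04},
    {"tx": 0, "ty": -0.0015, "tz": 0.03, "ax": 0, "ay": 0, "az": 0, "jaw": 0.04},
    {"tx": 0, "ty": -0.0015, "tz": 0.03, "ax": 0, "ay": 0, "az": 0, "jaw": 0.04},
    {"tx": 0, "ty": -0.0015, "tz": 0.03, "ax": 0, "ay": 0, "az": 0, "jaw": 0.04},
    {"tx": 0, "ty": -0.0015, "tz": 0.025, "ax": 0, "ay": 0, "az": 0, "jaw": 0.04},
    {"tx": 0, "ty": 0, "tz": 0.012, "ax": 0, "ay": 0, "az": 0, "jaw": 0.04},
    {"tx": 0, "ty": 0, "tz": 0, "ax": 0, "ay": 0, "az": 0, "jaw": 0.04},
    {"tx": 0, "ty": 0, "tz": 0, "ax": 0, "ay": 0, "az": 0, "jaw": 0.04},
  ],
)

```text
clock: 11.92
tool_pos: [0.4982, -0.017, 0.1064]
eef_rot: [[0.004, -0.99, 0.141], [-0.004, 0.141, 0.99], [-1.0, -0.004, -0.004]]
contact_force: [-1.1, -0.4, -2.8]
gripper_width: 0.049
```

```bash
python3 go.py 501.3 2.6 60 82
```

```text
t 11.92 pos [498.2 -17.  106.4] p 81.89 w 49.0 F [-1.1 -0.4 -2.8]
shift mm [46.4 -0.1 20. ] turn deg [-0.1  -0.21  0.25]
```

Call:
jog_arm(
  targets=[
    {"tx": 0.01, "ty": 0, "tz": 0.01, "ax": 0, "ay": -0.2, "az": 0.2, "jaw": 0.04},
    {"tx": 0.015, "ty": 0, "tz": 0.01, "ax": 0, "ay": 0, "az": 0, "jaw": 0.04},
    {"tx": 0.015, "ty": 0, "tz": 0, "ax": 0, "ay": 0, "az": 0, "jaw": 0.04},
    {"tx": 0, "ty": 0, "tz": 0, "ax": 0, "ay": 0, "az": 0, "jaw": 0.04},
    {"tx": 0, "ty": 0, "tz": 0, "ax": 0, "ay": 0, "az": 0, "jaw": 0.04},
  ],
)

```text
clock: 12.33
tool_pos: [0.5014, 0.0018, 0.0647]
eef_rot: [[0.001, -0.989, 0.145], [0.0, 0.145, 0.989], [-1.0, -0.001, 0.0]]
contact_force: [-0.0, 0.2, -2.1]
gripper_width: 0.0492
```

```bash
python3 go.py 502 2.5 39.2 82;python3 - <<'E'
from h import *
im=get_image('scene')
cv2.imwrite('pics/c1.png',cv2.resize(im[140:300,230:430],None,fx=3.7,fy=3.7))
E
```

```text
t 12.33 pos [501.4   1.8  64.7] p 81.66 w 49.2 F [-0.   0.2 -2.1]
shift mm [25.5 -0.4  0.7] turn deg [-0.34  0.02  0.07]
```

View pics/c1.png

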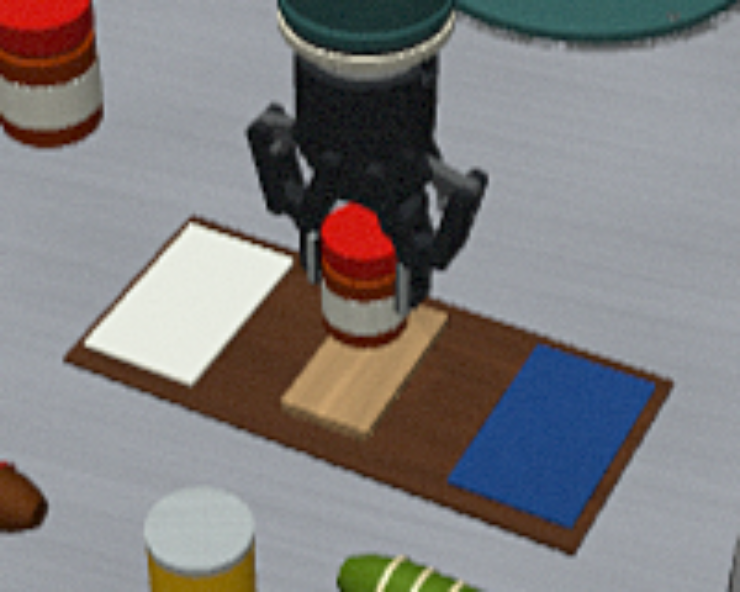

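The jar hangs upright above the tile (c1 at about (362,290)). Next I'll lower it.

Call:
jog_arm(
  targets=[
    {"tx": 0.008, "ty": 0, "tz": 0.0007, "ax": -0.3, "ay": 0, "az": 0, "jaw": 0.04},
    {"tx": 0.008, "ty": 0, "tz": 0, "ax": 0, "ay": 0, "az": 0, "jaw": 0.04},
    {"tx": 0.004, "ty": 0, "tz": 0, "ax": 0, "ay": 0, "az": 0, "jaw": 0.04},
    {"tx": 0.001, "ty": 0, "tz": 0, "ax": 0, "ay": 0, "az": 0, "jaw": 0.04},
    {"tx": 0, "ty": 0, "tz": 0, "ax": 0, "ay": 0, "az": 0, "jaw": 0.04},
    {"tx": 0, "ty": 0, "tz": 0, "ax": 0, "ay": 0, "az": 0, "jaw": 0.04},
  ],
)

```text
clock: 12.88
tool_pos: [0.502, 0.0013, 0.043]
eef_rot: [[0.003, -0.99, 0.141], [-0.0, 0.141, 0.99], [-1.0, -0.003, 0.0]]
contact_force: [0.1, -1.5, -1.0]
gripper_width: 0.0493
```

```bash
python3 go.py 502 2.5 39.2 82
```

```text
t 12.88 pos [502.    1.3  43. ] p 81.87 w 49.3 F [ 0.1 -1.5 -1. ]
shift mm [3.8 0.2 1.2] turn deg [-0.13  0.02  0.15]
```

Call:
jog_arm(
  targets=[
    {"tx": 0.002, "ty": 0, "tz": 0.001, "ax": 0, "ay": 0, "az": 0.1, "jaw": 0.04},
    {"tx": 0.001, "ty": 0, "tz": 0, "ax": 0, "ay": 0, "az": 0, "jaw": 0.04},
    {"tx": 0.0005, "ty": 0, "tz": 0, "ax": 0, "ay": 0, "az": 0, "jaw": 0.04},
    {"tx": 0, "ty": 0, "tz": 0, "ax": 0, "ay": 0, "az": 0, "jaw": 0.04},
    {"tx": 0, "ty": 0, "tz": 0, "ax": 0, "ay": 0, "az": 0, "jaw": 0.04},
  ],
)

```text
clock: 13.3
tool_pos: [0.5027, 0.0024, 0.0401]
eef_rot: [[0.002, -0.99, 0.141], [0.0, 0.141, 0.99], [-1.0, -0.002, 0.0]]
contact_force: [-0.2, 0.1, -2.0]
gripper_width: 0.0489
```

```bash
python3 go.py 502 2.5 39.2 82
```

```text
t 13.3 pos [502.7   2.4  40.1] p 81.87 w 48.9 F [-0.2  0.1 -2. ]
shift mm [0.9 0.7 0. ] turn deg [-0.13  0.03  0.11]
```

Call:
jog_arm(
  targets=[
    {"tx": 0.0012, "ty": 0.0008, "tz": 0, "ax": 0, "ay": 0, "az": 0, "jaw": 0.04},
    {"tx": 0.0003, "ty": 0, "tz": 0, "ax": 0, "ay": 0, "az": 0, "jaw": 0.04},
    {"tx": 0, "ty": 0, "tz": 0, "ax": 0, "ay": 0, "az": 0, "jaw": 0.04},
  ],
)

```text
clock: 13.55
tool_pos: [0.5019, 0.0025, 0.0387]
eef_rot: [[0.002, -0.99, 0.141], [0.0, 0.141, 0.99], [-1.0, -0.002, 0.0]]
contact_force: [0.2, 0.0, -1.9]
gripper_width: 0.0492
```

```bash
python3 go.py 502 2.5 39.2 82
```

```text
t 13.55 pos [501.9   2.5  38.7] p 81.88 w 49.2 F [ 0.2  0.  -1.9]
shift mm [-0.5 -0.1 -0. ] turn deg [-0.12  0.03  0.13]
```

Call:
jog_arm(
  targets=[
    {"tx": 0.0006, "ty": 0, "tz": 0, "ax": 0, "ay": 0, "az": 0, "jaw": 0.04},
    {"tx": 0.0004, "ty": 0, "tz": 0, "ax": 0, "ay": 0, "az": 0, "jaw": 0.04},
    {"tx": 0, "ty": 0, "tz": 0, "ax": 0, "ay": 0, "az": 0, "jaw": 0.04},
  ],
)

```text
clock: 13.8
tool_pos: [0.5019, 0.0025, 0.0376]
eef_rot: [[0.002, -0.99, 0.141], [0.0, 0.141, 0.99], [-1.0, -0.002, 0.0]]
contact_force: [-0.6, 0.2, -1.9]
gripper_width: 0.0493
```

```bash
python3 go.py 502 2.5 39.2 82
```

```text
t 13.8 pos [501.9   2.5  37.6] p 81.87 w 49.3 F [-0.6  0.2 -1.9]
shift mm [-1.6 -0.1 -0. ] turn deg [-0.13  0.03  0.14]
```

Call:
jog_arm(
  targets=[
    {"tx": 0.0006, "ty": 0, "tz": 0, "ax": 0, "ay": 0, "az": 0, "jaw": 0.04},
    {"tx": 0.0004, "ty": 0, "tz": 0, "ax": 0, "ay": 0, "az": 0, "jaw": 0.04},
    {"tx": 0, "ty": 0, "tz": 0, "ax": 0, "ay": 0, "az": 0, "jaw": 0.04},
  ],
)

```text
clock: 14.05
tool_pos: [0.5021, 0.0025, 0.0376]
eef_rot: [[0.003, -0.99, 0.141], [0.0, 0.141, 0.99], [-1.0, -0.003, 0.0]]
contact_force: [-0.2, 0.0, -1.4]
gripper_width: 0.0491
```

```bash
python3 go.py 502 2.5 39.2 82;python3 - <<'E'
from h import *
im=get_image('scene')
cv2.imwrite('pics/c2.png',cv2.resize(im[190:270,280:380],None,fx=7,fy=7))
E
```

```text
t 14.05 pos [502.1   2.5  37.6] p 81.87 w 49.1 F [-0.2  0.  -1.4]
shift mm [-1.6  0.1 -0. ] turn deg [-0.13  0.03  0.15]
```

View pics/c2.png

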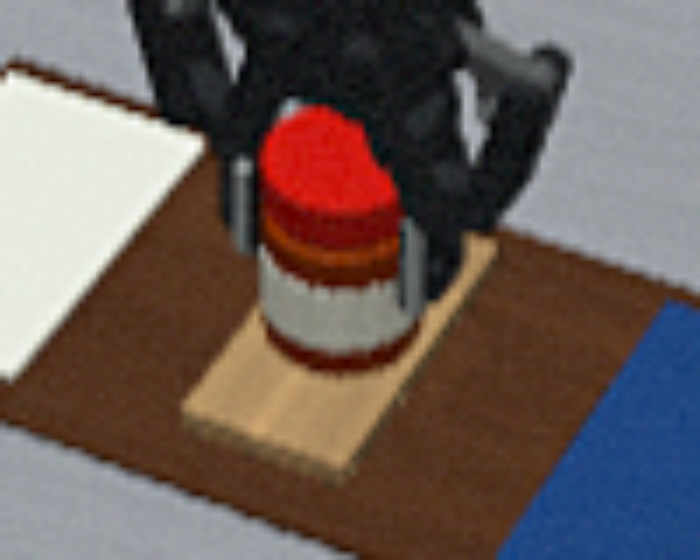

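Call:
jog_arm(
  targets=[
    {"tx": 0.001, "ty": 0, "tz": 0, "ax": 0, "ay": 0, "az": 0, "jaw": 0.04},
    {"tx": 0, "ty": 0, "tz": 0, "ax": 0, "ay": 0, "az": 0, "jaw": 0.04},
  ],
)

```text
clock: 14.27
tool_pos: [0.5025, 0.0025, 0.0376]
eef_rot: [[0.003, -0.99, 0.141], [0.0, 0.141, 0.99], [-1.0, -0.003, 0.001]]
contact_force: [0.5, 0.5, -2.2]
gripper_width: 0.049
```

```bash
python3 go.py 502 2.5 39.2 82
```

```text
t 14.27 pos [502.5   2.5  37.6] p 81.88 w 49.0 F [ 0.5  0.5 -2.2]
shift mm [-1.6  0.4 -0.1] turn deg [-0.12  0.03  0.19]
```

The downward steps no longer lower the tool, so the jar is resting on the tile. I'll release it gently.

Call:
jog_arm(
  targets=[
    {"tx": 0, "ty": 0, "tz": 0, "ax": 0, "ay": 0, "az": 0, "jaw": 0.051},
    {"tx": 0, "ty": 0, "tz": 0, "ax": 0, "ay": 0, "az": 0, "jaw": 0.054},
    {"tx": 0, "ty": 0, "tz": 0, "ax": 0, "ay": 0, "az": 0, "jaw": 0.06},
    {"tx": 0, "ty": 0, "tz": 0, "ax": 0, "ay": 0, "az": 0, "jaw": 0.07},
    {"tx": 0, "ty": 0, "tz": 0, "ax": 0, "ay": 0, "az": 0, "jaw": 0.075},
    {"tx": 0, "ty": 0, "tz": 0, "ax": 0, "ay": 0, "az": 0, "jaw": 0.075},
  ],
)

```text
clock: 14.77
tool_pos: [0.5029, 0.0025, 0.0377]
eef_rot: [[0.004, -0.99, 0.141], [0.0, 0.141, 0.99], [-1.0, -0.004, 0.001]]
contact_force: [-0.4, 1.0, 0.4]
gripper_width: 0.0747
```

```bash
python3 go.py 502 2.5 39.2 82;python3 - <<'E'
from h import *
im=get_image('scene')
cv2.imwrite('pics/c3.png',cv2.resize(im[190:270,280:380],None,fx=7,fy=7))
E
```

```text
t 14.77 pos [502.9   2.5  37.7] p 81.87 w 74.7 F [-0.4  1.   0.4]
shift mm [-1.5  0.9 -0.1] turn deg [-0.13  0.04  0.25]
```

View pics/c3.png

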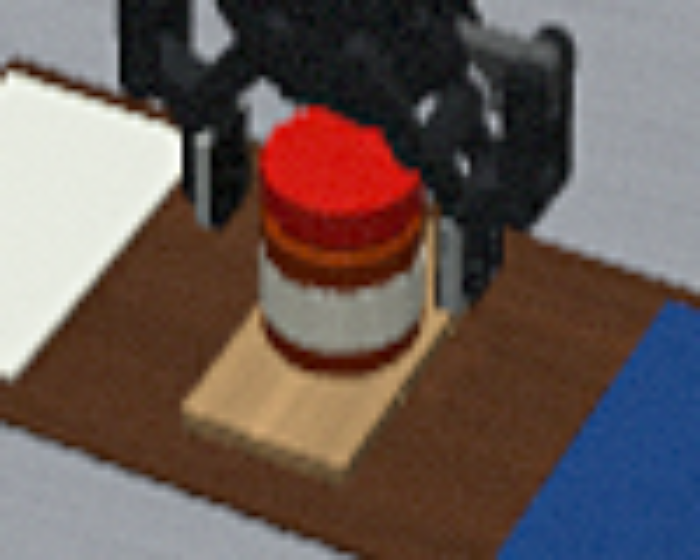

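The jar stands upright on the tile (c3 at (340,250)) with the fingers clear of it. Next I'll lift away and turn for the green parcel.

Call:
jog_arm(
  targets=[
    {"tx": -0.01, "ty": 0, "tz": 0, "ax": 0, "ay": 0, "az": 0.3, "jaw": 0.08},
    {"tx": -0.025, "ty": 0, "tz": 0, "ax": 0, "ay": 0, "az": 0, "jaw": 0.08},
    {"tx": -0.035, "ty": 0, "tz": 0, "ax": 0, "ay": 0, "az": 0, "jaw": 0.08},
    {"tx": -0.035, "ty": 0, "tz": 0, "ax": 0, "ay": 0, "az": 0, "jaw": 0.08},
    {"tx": -0.02, "ty": -0.02, "tz": 0.01, "ax": 0, "ay": 0, "az": 0, "jaw": 0.08},
    {"tx": 0, "ty": -0.03, "tz": 0.018, "ax": 0, "ay": 0, "az": 0, "jaw": 0.08},
    {"tx": 0, "ty": -0.03, "tz": 0.018, "ax": 0, "ay": 0, "az": 0, "jaw": 0.08},
    {"tx": 0, "ty": -0.03, "tz": 0.018, "ax": 0, "ay": 0, "az": 0, "jaw": 0.08},
    {"tx": 0, "ty": -0.025, "tz": 0.015, "ax": 0, "ay": 0, "az": 0, "jaw": 0.08},
    {"tx": 0, "ty": -0.01, "tz": 0.005, "ax": 0, "ay": 0, "az": 0, "jaw": 0.08},
    {"tx": 0, "ty": 0, "tz": 0, "ax": 6.5, "ay": 0, "az": 0, "jaw": 0.08},
    {"tx": 0, "ty": 0, "tz": 0, "ax": 6.5, "ay": 0, "az": 0, "jaw": 0.08},
    {"tx": 0, "ty": 0, "tz": 0, "ax": 6.5, "ay": 0, "az": 0, "jaw": 0.08},
    {"tx": 0, "ty": 0, "tz": 0, "ax": 6.5, "ay": 0, "az": 0, "jaw": 0.08},
    {"tx": 0, "ty": 0, "tz": 0, "ax": 6.5, "ay": 0, "az": 0, "jaw": 0.08},
    {"tx": 0, "ty": 0, "tz": 0, "ax": 6.5, "ay": 0, "az": 0, "jaw": 0.08},
    {"tx": 0, "ty": 0, "tz": 0, "ax": 6.5, "ay": 0, "az": 0, "jaw": 0.08},
    {"tx": 0, "ty": 0, "tz": 0, "ax": 6.5, "ay": 0, "az": 0, "jaw": 0.08},
    {"tx": 0, "ty": 0, "tz": 0, "ax": 6.5, "ay": 0, "az": 0, "jaw": 0.08},
    {"tx": 0, "ty": 0, "tz": 0, "ax": 6.5, "ay": 0, "az": 0, "jaw": 0.08},
  ],
)

```text
clock: 16.48
tool_pos: [0.6659, 0.0691, 0.1837]
eef_rot: [[0.0, -0.243, 0.97], [0.002, 0.97, 0.243], [-1.0, 0.002, 0.001]]
contact_force: [-0.4, 0.4, -0.8]
gripper_width: 0.0802
```

```bash
python3 go.py 674.6 101.1 100 -10.1;python3 - <<'E'
from h import *
im=get_image('scene')
cv2.imwrite('pics/d1.png',im)
E
```

```text
t 16.48 pos [665.9  69.1 183.7] p 14.07 w 80.2 F [-0.4  0.4 -0.8]
shift mm [83.8 28.8 16.1] turn deg [ 2.417e+01  1.000e-02 -1.100e-01]
```

View pics/d1.png

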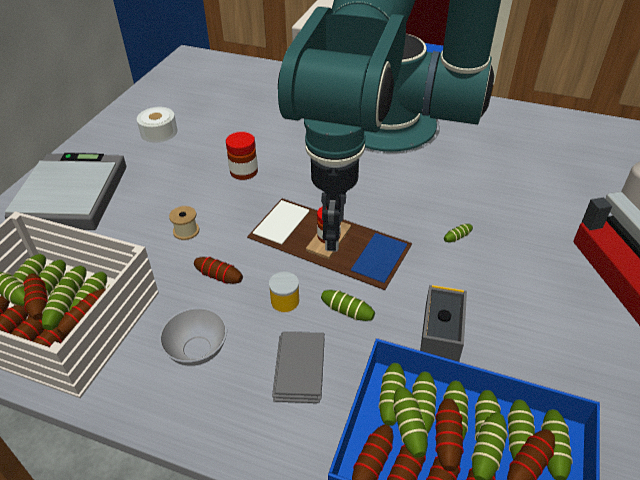

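Call:
jog_arm(
  targets=[
    {"tx": 0, "ty": 0.014, "tz": 0.008, "ax": 0, "ay": 0, "az": 0, "jaw": 0.08},
    {"tx": 0, "ty": 0.014, "tz": 0.008, "ax": 0, "ay": 0, "az": 0, "jaw": 0.08},
    {"tx": 0, "ty": 0, "tz": 0, "ax": 6.5, "ay": 0, "az": 0, "jaw": 0.08},
    {"tx": 0.015, "ty": 0, "tz": 0, "ax": 6.5, "ay": 0, "az": 0, "jaw": 0.08},
    {"tx": 0.03, "ty": 0, "tz": 0, "ax": 6.5, "ay": 0, "az": 0, "jaw": 0.08},
    {"tx": 0.025, "ty": 0, "tz": 0, "ax": 5, "ay": 0, "az": 0, "jaw": 0.08},
    {"tx": 0, "ty": 0, "tz": 0, "ax": 0, "ay": 0, "az": 0, "jaw": 0.08},
    {"tx": 0, "ty": 0, "tz": 0, "ax": 0, "ay": 0, "az": 0, "jaw": 0.08},
  ],
)

```text
clock: 17.2
tool_pos: [0.6773, 0.1054, 0.1179]
eef_rot: [[0.004, 0.185, 0.983], [0.003, 0.983, -0.185], [-1.0, 0.003, 0.004]]
contact_force: [0.2, 0.6, 2.2]
gripper_width: 0.08
```

```bash
python3 go.py 674.6 101.1 70 -10.1
```

```text
t 17.2 pos [677.3 105.4 117.9] p -10.68 w 80.0 F [0.2 0.6 2.2]
shift mm [47.9 -4.9 -2.1] turn deg [-0.58  0.21 -0.19]
```

Call:
jog_arm(
  targets=[
    {"tx": 0.01, "ty": -0.0045, "tz": -0.002, "ax": -0.5, "ay": 0.2, "az": -0.2, "jaw": 0.08},
    {"tx": 0.025, "ty": 0, "tz": 0, "ax": 0, "ay": 0, "az": 0, "jaw": 0.08},
    {"tx": 0.015, "ty": 0, "tz": 0, "ax": 0, "ay": 0, "az": 0, "jaw": 0.08},
    {"tx": 0, "ty": 0, "tz": 0, "ax": 0, "ay": 0, "az": 0, "jaw": 0.08},
    {"tx": 0, "ty": 0, "tz": 0, "ax": 0, "ay": 0, "az": 0, "jaw": 0.08},
  ],
)

```text
clock: 17.62
tool_pos: [0.6764, 0.1015, 0.0717]
eef_rot: [[0.005, 0.159, 0.987], [-0.0, 0.987, -0.159], [-1.0, 0.001, 0.005]]
contact_force: [0.8, 0.5, 0.9]
gripper_width: 0.0802
```

```bash
python3 go.py 674.6 101.1 5 -10.1
```

```text
t 17.62 pos [676.4 101.5  71.7] p -9.13 w 80.2 F [0.8 0.5 0.9]
shift mm [66.7 -0.8 -2.1] turn deg [ 0.97  0.29 -0.04]
```

Call:
jog_arm(
  targets=[
    {"tx": 0.012, "ty": -0.001, "tz": -0.0025, "ax": 0.9, "ay": 0.3, "az": 0, "jaw": 0.08},
    {"tx": 0.02, "ty": 0, "tz": 0, "ax": 0, "ay": 0, "az": 0, "jaw": 0.08},
    {"tx": 0.02, "ty": 0, "tz": 0, "ax": 0, "ay": 0, "az": 0, "jaw": 0.08},
    {"tx": 0.01, "ty": 0, "tz": 0, "ax": 0, "ay": 0, "az": 0, "jaw": 0.08},
    {"tx": 0.003, "ty": 0, "tz": 0, "ax": 0, "ay": 0, "az": 0, "jaw": 0.08},
    {"tx": 0, "ty": 0, "tz": 0, "ax": 0, "ay": 0, "az": 0, "jaw": 0.08},
  ],
)

```text
clock: 18.12
tool_pos: [0.6759, 0.1009, 0.0087]
eef_rot: [[0.006, 0.175, 0.985], [0.002, 0.985, -0.175], [-1.0, 0.002, 0.005]]
contact_force: [0.5, -0.5, 0.5]
gripper_width: 0.08
```

```bash
python3 go.py 674.6 101.1 5 -10.1;python3 - <<'E'
from h import *
cv2.imwrite('pics/d2.png',cv2.resize(get_image('scene')[240:340,280:400],None,fx=6,fy=6))
E
```

```text
t 18.12 pos [675.9 100.9   8.7] p -10.07 w 80.0 F [ 0.5 -0.5  0.5]
shift mm [ 3.7  0.  -1.3] turn deg [ 0.03  0.3  -0.14]
```

View pics/d2.png

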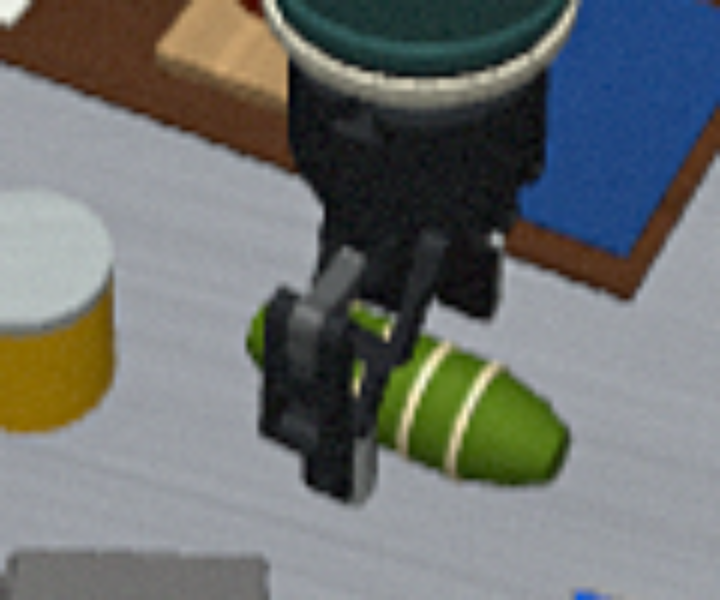

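The jaws straddle the green parcel's middle. I'll go down slightly and close.

Call:
jog_arm(
  targets=[
    {"tx": 0.004, "ty": 0, "tz": -0.0015, "ax": 0, "ay": 0.3, "az": 0, "jaw": 0.08},
    {"tx": 0, "ty": 0, "tz": 0, "ax": 0, "ay": 0, "az": 0, "jaw": 0.06},
    {"tx": 0, "ty": 0, "tz": 0, "ax": 0, "ay": 0, "az": 0, "jaw": 0.03},
    {"tx": 0, "ty": 0, "tz": 0, "ax": 0, "ay": 0, "az": 0, "jaw": 0.03},
    {"tx": 0, "ty": 0, "tz": 0, "ax": 0, "ay": 0, "az": 0, "jaw": 0.03},
    {"tx": 0, "ty": 0, "tz": 0, "ax": 0, "ay": 0, "az": 0, "jaw": 0.03},
    {"tx": 0, "ty": 0, "tz": 0, "ax": 0, "ay": 0, "az": 0, "jaw": 0.03},
    {"tx": 0, "ty": 0, "tz": 0, "ax": 0, "ay": 0, "az": 0, "jaw": 0.03},
    {"tx": 0, "ty": 0, "tz": 0, "ax": 0, "ay": 0, "az": 0, "jaw": 0.03},
    {"tx": 0, "ty": 0, "tz": 0, "ax": 0, "ay": 0, "az": 0, "jaw": 0.03},
  ],
)

```text
clock: 19.0
tool_pos: [0.6763, 0.1014, 0.0094]
eef_rot: [[0.005, 0.175, 0.985], [0.003, 0.985, -0.175], [-1.0, 0.004, 0.005]]
contact_force: [0.3, 0.7, -1.2]
gripper_width: 0.0383
```

```bash
python3 go.py 484.6 -116 150 81.9
```

```text
t 19.0 pos [676.3 101.4   9.4] p -10.06 w 38.3 F [ 0.3  0.7 -1.2]
shift mm [-142.4 -247.  -150.1] turn deg [-9.196e+01  4.000e-01  4.000e-02]
```

The green parcel is gripped at 38.3 mm. I'll lift, carry and turn.

Call:
jog_arm(
  targets=[
    {"tx": -0.01, "ty": 0, "tz": 0, "ax": 0, "ay": 0.4, "az": 0, "jaw": 0.03},
    {"tx": -0.03, "ty": 0, "tz": 0, "ax": 0, "ay": 0, "az": 0, "jaw": 0.03},
    {"tx": -0.035, "ty": 0, "tz": 0, "ax": 0, "ay": 0, "az": 0, "jaw": 0.03},
    {"tx": -0.035, "ty": 0, "tz": 0, "ax": 0, "ay": 0, "az": 0, "jaw": 0.03},
    {"tx": -0.015, "ty": -0.01, "tz": -0.006, "ax": 0, "ay": 0, "az": 0, "jaw": 0.03},
    {"tx": 0, "ty": -0.02, "tz": -0.012, "ax": 0, "ay": 0, "az": 0, "jaw": 0.03},
    {"tx": 0, "ty": -0.026, "tz": -0.016, "ax": 0, "ay": 0, "az": 0, "jaw": 0.03},
    {"tx": 0, "ty": -0.027, "tz": -0.0165, "ax": 0, "ay": 0, "az": 0, "jaw": 0.03},
    {"tx": 0, "ty": -0.027, "tz": -0.0165, "ax": 0, "ay": 0, "az": 0, "jaw": 0.03},
    {"tx": 0, "ty": -0.027, "tz": -0.0165, "ax": 0, "ay": 0, "az": 0, "jaw": 0.03},
    {"tx": 0, "ty": -0.027, "tz": -0.0165, "ax": 0, "ay": 0, "az": 0, "jaw": 0.03},
    {"tx": 0, "ty": -0.027, "tz": -0.0165, "ax": 0, "ay": 0, "az": 0, "jaw": 0.03},
    {"tx": 0, "ty": -0.02, "tz": -0.012, "ax": 0, "ay": 0, "az": 0, "jaw": 0.03},
    {"tx": 0, "ty": -0.01, "tz": -0.006, "ax": 0, "ay": 0, "az": 0, "jaw": 0.03},
    {"tx": 0, "ty": 0, "tz": 0, "ax": 0, "ay": 0, "az": 0, "jaw": 0.03},
    {"tx": 0, "ty": 0, "tz": 0, "ax": -4, "ay": 0, "az": 0, "jaw": 0.03},
    {"tx": 0, "ty": 0, "tz": 0, "ax": -6, "ay": 0, "az": 0, "jaw": 0.03},
    {"tx": 0, "ty": 0, "tz": 0, "ax": -6.5, "ay": 0, "az": 0, "jaw": 0.03},
    {"tx": 0, "ty": 0, "tz": 0, "ax": -6.5, "ay": 0, "az": 0, "jaw": 0.03},
    {"tx": 0, "ty": 0, "tz": 0, "ax": -6.5, "ay": 0, "az": 0, "jaw": 0.03},
  ],
)

```text
clock: 20.67
tool_pos: [0.4999, -0.0982, 0.1539]
eef_rot: [[0.002, -0.351, 0.936], [0.005, 0.936, 0.351], [-1.0, 0.004, 0.004]]
contact_force: [0.7, 0.4, -1.3]
gripper_width: 0.038
```

```bash
python3 go.py 484.6 -116 130 81.9
```

```text
t 20.67 pos [499.9 -98.2 153.9] p 20.53 w 38.0 F [ 0.7  0.4 -1.3]
shift mm [ 23.8 -11.4 -20.6] turn deg [-61.37   0.33  -0.1 ]
```

Call:
jog_arm(
  targets=[
    {"tx": 0, "ty": -0.006, "tz": -0.01, "ax": -6, "ay": 0.3, "az": 0, "jaw": 0.03},
    {"tx": 0, "ty": -0.003, "tz": -0.01, "ax": -6.5, "ay": 0, "az": 0, "jaw": 0.03},
    {"tx": 0, "ty": 0, "tz": 0, "ax": -6.5, "ay": 0, "az": 0, "jaw": 0.03},
    {"tx": 0, "ty": 0, "tz": 0, "ax": -6.5, "ay": 0, "az": 0, "jaw": 0.03},
    {"tx": 0, "ty": 0, "tz": 0, "ax": -6.5, "ay": 0, "az": 0, "jaw": 0.03},
    {"tx": 0, "ty": 0, "tz": 0, "ax": -6.5, "ay": 0, "az": 0, "jaw": 0.03},
    {"tx": 0, "ty": 0, "tz": 0, "ax": -6.5, "ay": 0, "az": 0, "jaw": 0.03},
    {"tx": 0, "ty": 0, "tz": 0, "ax": -6.5, "ay": 0, "az": 0, "jaw": 0.03},
    {"tx": 0, "ty": 0, "tz": 0, "ax": -5.5, "ay": 0, "az": 0, "jaw": 0.03},
    {"tx": 0, "ty": 0, "tz": 0, "ax": -2, "ay": 0, "az": 0, "jaw": 0.03},
    {"tx": 0, "ty": 0, "tz": 0, "ax": 0, "ay": 0, "az": 0, "jaw": 0.03},
    {"tx": 0, "ty": 0, "tz": 0, "ax": 0, "ay": 0, "az": 0, "jaw": 0.03},
  ],
)

```text
clock: 21.67
tool_pos: [0.4931, -0.1066, 0.1587]
eef_rot: [[-0.001, -0.993, 0.115], [0.007, 0.115, 0.993], [-1.0, 0.002, 0.007]]
contact_force: [-0.3, 0.0, -1.8]
gripper_width: 0.0383
```

```bash
python3 go.py 484.6 -116 70 81.9; python3 - <<'E'
from h import *
im=get_image('top');cv2.imwrite('pics/e1.png',im)
cv2.imwrite('pics/e1c.png',cv2.resize(im[100:300,210:460],None,fx=3,fy=3))
cv2.imwrite('pics/e1s.png',cv2.resize(get_image('scene')[120:320,190:440],None,fx=3,fy=3))
E
```

```text
t 21.67 pos [ 493.1 -106.6  158.7] p 83.38 w 38.3 F [-0.3  0.  -1.8]
shift mm [ 88.6   7.2 -10.9] turn deg [ 1.48  0.38 -0.12]
```

View pics/e1c.png

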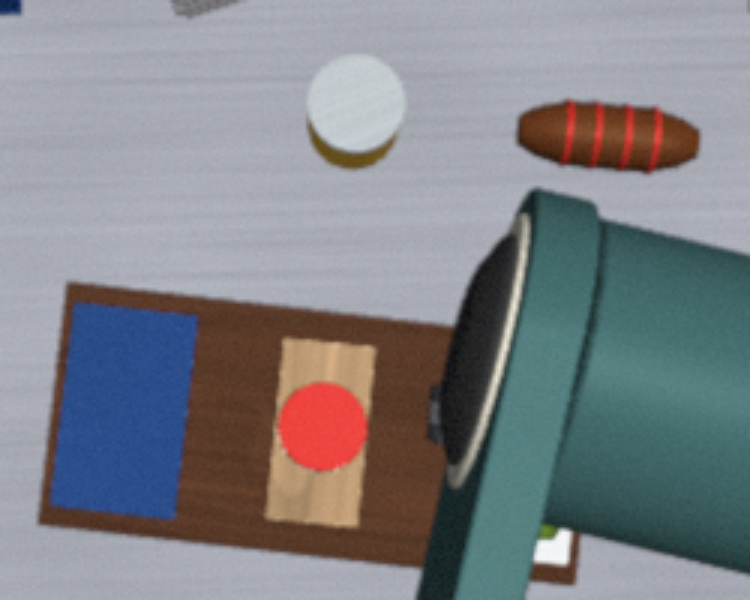

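View pics/e1s.png

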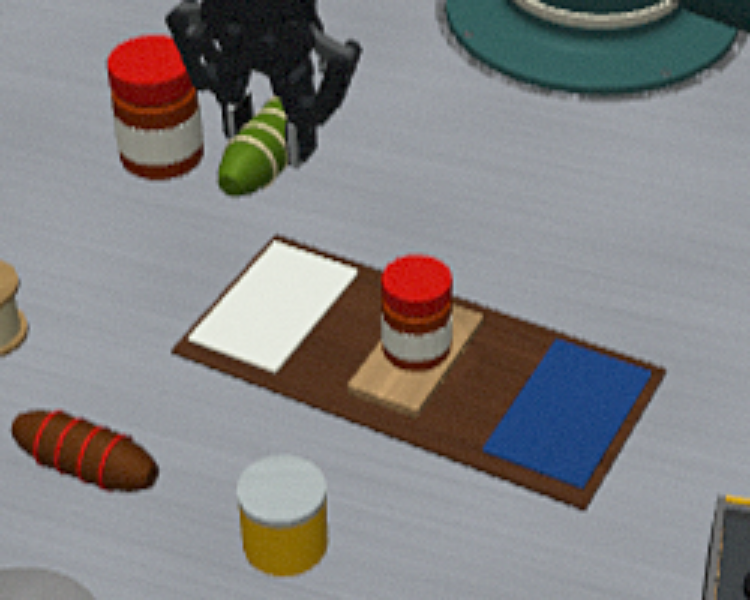

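The jar stands on the tile and the green parcel is held level, turned along the plate. I'll check the jar's position and continue.

```bash
python3 - <<'E'
from h import *
im=cv2.imread('pics/e1.png')
print(rect('top',blob(im,(290,205,345,270),(0,180,150),(8,255,255)),.086))
E
```

```text
(array([502.9,   2.7]), array([46.1, 46.1]), -46.5)
```

Call:
jog_arm(
  targets=[
    {"tx": 0.015, "ty": 0.004, "tz": -0.006, "ax": 0.8, "ay": 0.4, "az": 0, "jaw": 0.03},
    {"tx": 0.03, "ty": 0.003, "tz": -0.005, "ax": 0.7, "ay": 0, "az": 0, "jaw": 0.03},
    {"tx": 0.025, "ty": 0, "tz": 0, "ax": 0, "ay": 0, "az": 0, "jaw": 0.03},
    {"tx": 0.01, "ty": 0, "tz": 0, "ax": 0, "ay": 0, "az": 0, "jaw": 0.03},
    {"tx": 0, "ty": 0, "tz": 0, "ax": 0, "ay": 0, "az": 0, "jaw": 0.03},
    {"tx": 0, "ty": 0, "tz": 0, "ax": 0, "ay": 0, "az": 0, "jaw": 0.03},
  ],
)

```text
clock: 22.27
tool_pos: [0.4859, -0.1166, 0.0783]
eef_rot: [[0.001, -0.989, 0.149], [-0.001, 0.149, 0.989], [-1.0, -0.001, -0.001]]
contact_force: [0.7, 0.1, -0.5]
gripper_width: 0.0382
```

```bash
python3 go.py 484.6 -116 21 81.9; python3 - <<'E'
from h import *
cv2.imwrite('pics/e2.png',cv2.resize(get_image('scene')[150:290,230:400],None,fx=4,fy=4))
E
```

```text
t 22.27 pos [ 485.9 -116.6   78.3] p 81.43 w 38.2 F [ 0.7  0.1 -0.5]
shift mm [57.3  1.4  0.4] turn deg [-0.47 -0.05  0.06]
```

View pics/e2.png

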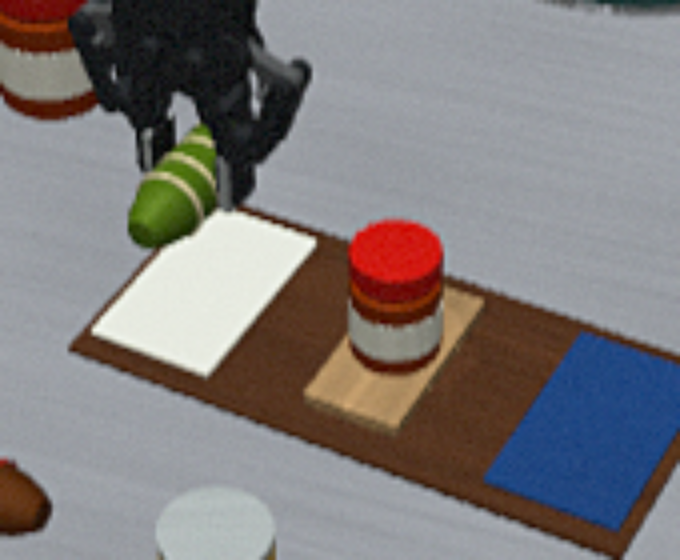

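The jar is at (502.9, 2.7), within 2 mm of the tile's middle. Next I'll lower the green parcel.

Call:
jog_arm(
  targets=[
    {"tx": 0.012, "ty": 0.0012, "tz": 0, "ax": -0.4, "ay": 0, "az": 0, "jaw": 0.03},
    {"tx": 0.02, "ty": 0, "tz": 0, "ax": 0, "ay": 0, "az": 0, "jaw": 0.03},
    {"tx": 0.012, "ty": 0, "tz": 0, "ax": 0, "ay": 0, "az": 0, "jaw": 0.03},
    {"tx": 0.004, "ty": 0, "tz": 0, "ax": 0, "ay": 0, "az": 0, "jaw": 0.03},
    {"tx": 0, "ty": 0, "tz": 0, "ax": 0, "ay": 0, "az": 0, "jaw": 0.03},
    {"tx": 0, "ty": 0, "tz": 0, "ax": 0, "ay": 0, "az": 0, "jaw": 0.03},
  ],
)

```text
clock: 22.82
tool_pos: [0.4877, -0.1169, 0.0326]
eef_rot: [[0.008, -0.99, 0.141], [-0.003, 0.141, 0.99], [-1.0, -0.009, -0.002]]
contact_force: [-0.4, 0.0, -1.0]
gripper_width: 0.0381
```

```bash
python3 go.py 484.6 -116 20.5 81.9
```

```text
t 22.82 pos [ 487.7 -116.9   32.6] p 81.92 w 38.1 F [-0.4  0.  -1. ]
shift mm [12.   3.2  0.5] turn deg [ 0.02 -0.1   0.49]
```

Call:
jog_arm(
  targets=[
    {"tx": 0.006, "ty": 0.003, "tz": 0.0005, "ax": 0, "ay": 0, "az": 0.5, "jaw": 0.03},
    {"tx": 0.004, "ty": 0, "tz": 0, "ax": 0, "ay": 0, "az": 0, "jaw": 0.03},
    {"tx": 0.001, "ty": 0, "tz": 0, "ax": 0, "ay": 0, "az": 0, "jaw": 0.03},
    {"tx": 0, "ty": 0, "tz": 0, "ax": 0, "ay": 0, "az": 0, "jaw": 0.03},
    {"tx": 0, "ty": 0, "tz": 0, "ax": 0, "ay": 0, "az": 0, "jaw": 0.03},
  ],
)

```text
clock: 23.23
tool_pos: [0.4855, -0.1162, 0.0225]
eef_rot: [[0.001, -0.99, 0.141], [-0.002, 0.141, 0.99], [-1.0, -0.001, -0.002]]
contact_force: [0.2, -0.5, -0.7]
gripper_width: 0.038
```

```bash
python3 go.py 484.6 -116 20.5 81.9;python3 - <<'E'
from h import *
cv2.imwrite('pics/e3.png',cv2.resize(get_image('scene')[170:270,230:350],None,fx=6,fy=6))
E
```

```text
t 23.23 pos [ 485.5 -116.2   22.5] p 81.92 w 38.0 F [ 0.2 -0.5 -0.7]
shift mm [2.  0.9 0. ] turn deg [ 0.02 -0.12  0.08]
```

View pics/e3.png

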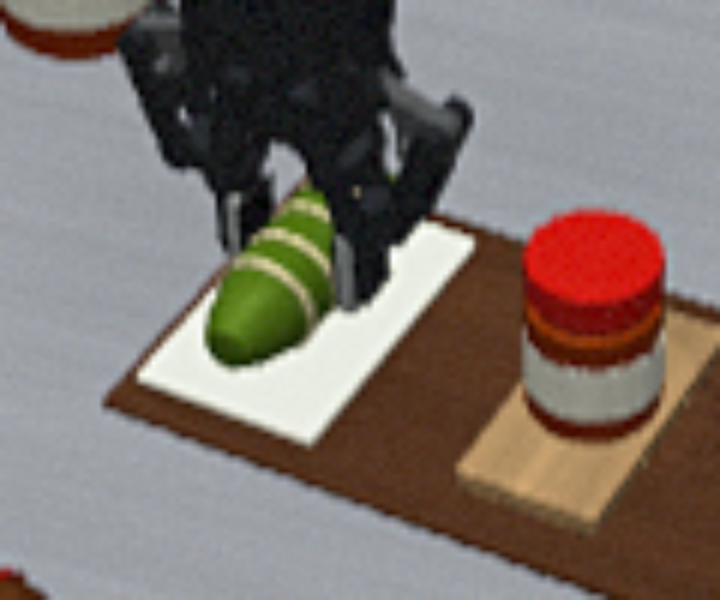

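Call:
jog_arm(
  targets=[
    {"tx": 0.0015, "ty": 0.0008, "tz": 0, "ax": 0, "ay": 0, "az": 0, "jaw": 0.03},
    {"tx": 0.0008, "ty": 0, "tz": 0, "ax": 0, "ay": 0, "az": 0, "jaw": 0.03},
    {"tx": 0, "ty": 0, "tz": 0, "ax": 0, "ay": 0, "az": 0, "jaw": 0.03},
    {"tx": 0, "ty": 0, "tz": 0, "ax": 0, "ay": 0, "az": 0, "jaw": 0.03},
  ],
)

```text
clock: 23.62
tool_pos: [0.4849, -0.1161, 0.0206]
eef_rot: [[0.002, -0.99, 0.141], [-0.003, 0.141, 0.99], [-1.0, -0.002, -0.002]]
contact_force: [0.5, -0.2, -1.1]
gripper_width: 0.0381
```

```bash
python3 go.py 484.6 -116 20.5 81.9
```

```text
t 23.62 pos [ 484.9 -116.1   20.6] p 81.92 w 38.1 F [ 0.5 -0.2 -1.1]
shift mm [0.1 0.4 0.1] turn deg [ 0.02 -0.13  0.14]
```

Call:
jog_arm(
  targets=[
    {"tx": 0.001, "ty": 0, "tz": 0, "ax": 0, "ay": 0, "az": 0, "jaw": 0.03},
    {"tx": 0.0004, "ty": 0, "tz": 0, "ax": 0, "ay": 0, "az": 0, "jaw": 0.03},
    {"tx": 0, "ty": 0, "tz": 0, "ax": 0, "ay": 0, "az": 0, "jaw": 0.03},
  ],
)

```text
clock: 23.87
tool_pos: [0.4852, -0.1162, 0.02]
eef_rot: [[0.002, -0.99, 0.141], [-0.003, 0.141, 0.99], [-1.0, -0.003, -0.002]]
contact_force: [0.1, 0.7, -0.8]
gripper_width: 0.0387
```

```bash
python3 go.py 484.6 -116 20.5 81.9
```

```text
t 23.87 pos [ 485.2 -116.2   20. ] p 81.92 w 38.7 F [ 0.1  0.7 -0.8]
shift mm [-0.5  0.6  0.1] turn deg [ 0.02 -0.13  0.16]
```

It's in contact (the step was cut short). Next I'll release.

Call:
jog_arm(
  targets=[
    {"tx": 0, "ty": 0, "tz": 0, "ax": 0, "ay": 0, "az": 0, "jaw": 0.04},
    {"tx": 0, "ty": 0, "tz": 0, "ax": 0, "ay": 0, "az": 0, "jaw": 0.043},
    {"tx": 0, "ty": 0, "tz": 0, "ax": 0, "ay": 0, "az": 0, "jaw": 0.05},
    {"tx": 0, "ty": 0, "tz": 0, "ax": 0, "ay": 0, "az": 0, "jaw": 0.065},
    {"tx": 0, "ty": 0, "tz": 0, "ax": 0, "ay": 0, "az": 0, "jaw": 0.07},
    {"tx": 0, "ty": 0, "tz": 0, "ax": 0, "ay": 0, "az": 0, "jaw": 0.07},
    {"tx": -0.01, "ty": 0, "tz": 0, "ax": 0, "ay": 0, "az": 0.1, "jaw": 0.07},
    {"tx": -0.025, "ty": 0, "tz": 0, "ax": 0, "ay": 0, "az": 0, "jaw": 0.08},
    {"tx": -0.035, "ty": 0, "tz": 0, "ax": 0, "ay": 0, "az": 0, "jaw": 0.08},
    {"tx": -0.035, "ty": 0, "tz": 0, "ax": 0, "ay": 0, "az": 0, "jaw": 0.08},
    {"tx": -0.02, "ty": 0, "tz": 0, "ax": 0, "ay": 0, "az": 0, "jaw": 0.08},
    {"tx": 0, "ty": 0, "tz": 0, "ax": 0, "ay": 0, "az": 0, "jaw": 0.08},
  ],
)

```text
clock: 24.87
tool_pos: [0.4837, -0.1155, 0.1523]
eef_rot: [[-0.003, -0.99, 0.141], [-0.002, 0.141, 0.99], [-1.0, 0.002, -0.002]]
contact_force: [0.4, -0.6, 0.4]
gripper_width: 0.08
```

```bash
python3 go.py 676 -176.8 145 -5.8; python3 - <<'E'
from h import *
cv2.imwrite('pics/f1.png',cv2.resize(get_image('scene')[120:320,190:440],None,fx=3,fy=3))
E
```

```text
t 24.87 pos [ 483.7 -115.5  152.3] p 81.92 w 80.0 F [ 0.4 -0.6  0.4]
shift mm [   6.9 -199.   -33.6] turn deg [ 8.772e+01 -1.900e-01 -2.000e-02]
```

View pics/f1.png

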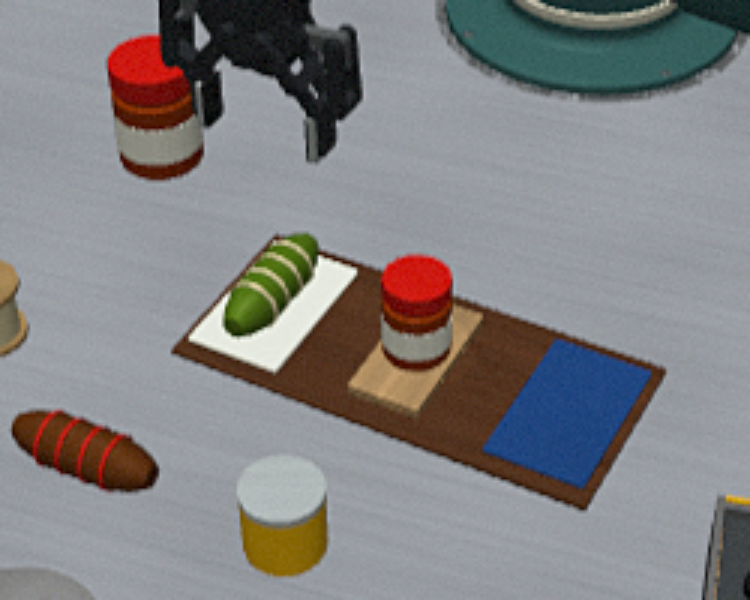

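The green parcel lies along the white plate (f1 (270,285)). On to the brown one.

Call:
jog_arm(
  targets=[
    {"tx": 0, "ty": -0.015, "tz": -0.003, "ax": 0, "ay": 0, "az": 0, "jaw": 0.08},
    {"tx": 0, "ty": -0.03, "tz": -0.005, "ax": 0, "ay": 0, "az": 0, "jaw": 0.08},
    {"tx": 0, "ty": -0.035, "tz": -0.006, "ax": 0, "ay": 0, "az": 0, "jaw": 0.08},
    {"tx": 0, "ty": -0.035, "tz": -0.006, "ax": 0, "ay": 0, "az": 0, "jaw": 0.08},
    {"tx": 0, "ty": -0.035, "tz": -0.006, "ax": 0, "ay": 0, "az": 0, "jaw": 0.08},
    {"tx": 0, "ty": -0.03, "tz": -0.005, "ax": 0, "ay": 0, "az": 0, "jaw": 0.08},
    {"tx": 0, "ty": -0.012, "tz": -0.003, "ax": 4, "ay": 0, "az": 0, "jaw": 0.08},
    {"tx": 0, "ty": 0, "tz": 0, "ax": 6.5, "ay": 0, "az": 0, "jaw": 0.08},
    {"tx": 0, "ty": 0, "tz": 0, "ax": 6.5, "ay": 0, "az": 0, "jaw": 0.08},
    {"tx": 0, "ty": 0, "tz": 0, "ax": 6.5, "ay": 0, "az": 0, "jaw": 0.08},
    {"tx": 0, "ty": 0, "tz": 0, "ax": 6.5, "ay": 0, "az": 0, "jaw": 0.08},
    {"tx": 0, "ty": 0, "tz": 0, "ax": 6.5, "ay": 0, "az": 0, "jaw": 0.08},
    {"tx": 0, "ty": 0, "tz": 0, "ax": 6.5, "ay": 0, "az": 0, "jaw": 0.08},
    {"tx": 0, "ty": 0, "tz": 0, "ax": 6.5, "ay": 0, "az": 0, "jaw": 0.08},
    {"tx": 0, "ty": 0, "tz": 0, "ax": 6.5, "ay": 0, "az": 0, "jaw": 0.08},
    {"tx": 0, "ty": 0, "tz": 0, "ax": 6.5, "ay": 0, "az": 0, "jaw": 0.08},
    {"tx": 0, "ty": 0, "tz": 0, "ax": 6.5, "ay": 0, "az": 0, "jaw": 0.08},
    {"tx": 0, "ty": 0, "tz": 0, "ax": 6.5, "ay": 0, "az": 0, "jaw": 0.08},
    {"tx": 0, "ty": 0, "tz": 0, "ax": 6.5, "ay": 0, "az": 0, "jaw": 0.08},
    {"tx": 0, "ty": 0, "tz": 0, "ax": 5, "ay": 0, "az": 0, "jaw": 0.08},
  ],
)

```text
clock: 26.58
tool_pos: [0.6702, -0.1769, 0.1251]
eef_rot: [[-0.032, 0.159, 0.987], [0.007, 0.987, -0.159], [-0.999, 0.002, -0.033]]
contact_force: [-0.3, -0.1, -0.5]
gripper_width: 0.0798
```

```bash
python3 go.py 676 -176.8 80 -5.8; python3 - <<'E'
from h import *
im=get_image('top');cv2.imwrite('pics/f2.png',im)
cv2.imwrite('pics/f2c.png',cv2.resize(im[100:300,210:460],None,fx=3,fy=3))
E
```

```text
t 26.58 pos [ 670.2 -176.9  125.1] p -9.16 w 79.8 F [-0.3 -0.1 -0.5]
shift mm [44.9  0.9  7.2] turn deg [-3.36 -1.89 -0.17]
```

View pics/f2c.png

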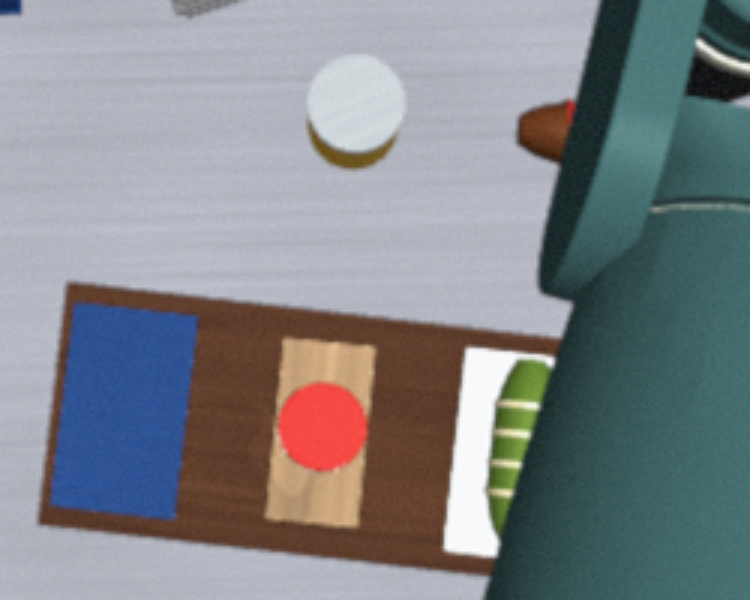

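Call:
jog_arm(
  targets=[
    {"tx": 0.01, "ty": 0.001, "tz": 0.005, "ax": -3.3, "ay": -1.9, "az": 0, "jaw": 0.08},
    {"tx": 0.02, "ty": 0, "tz": 0, "ax": 0, "ay": 0, "az": 0, "jaw": 0.08},
    {"tx": 0.01, "ty": 0, "tz": 0, "ax": 0, "ay": 0, "az": 0, "jaw": 0.08},
    {"tx": 0, "ty": 0, "tz": 0, "ax": 0, "ay": 0, "az": 0, "jaw": 0.08},
    {"tx": 0, "ty": 0, "tz": 0, "ax": 0, "ay": 0, "az": 0, "jaw": 0.08},
  ],
)

```text
clock: 27.05
tool_pos: [0.6736, -0.1761, 0.08]
eef_rot: [[-0.003, 0.098, 0.995], [0.004, 0.995, -0.098], [-1.0, 0.004, -0.004]]
contact_force: [0.2, -0.1, 0.4]
gripper_width: 0.08
```

```bash
python3 go.py 676 -176.8 6 -5.8
```

```text
t 27.05 pos [ 673.6 -176.1   80. ] p -5.6 w 80.0 F [ 0.2 -0.1  0.4]
shift mm [74.  -0.7  2.7] turn deg [ 0.2  -0.2  -0.21]
```

Call:
jog_arm(
  targets=[
    {"tx": 0.015, "ty": -0.0005, "tz": 0.002, "ax": 0.2, "ay": -0.2, "az": -0.2, "jaw": 0.08},
    {"tx": 0.022, "ty": 0, "tz": 0, "ax": 0, "ay": 0, "az": 0, "jaw": 0.08},
    {"tx": 0.02, "ty": 0, "tz": 0, "ax": 0, "ay": 0, "az": 0, "jaw": 0.08},
    {"tx": 0.01, "ty": 0, "tz": 0, "ax": 0, "ay": 0, "az": 0, "jaw": 0.08},
    {"tx": 0.004, "ty": 0, "tz": 0, "ax": 0, "ay": 0, "az": 0, "jaw": 0.08},
    {"tx": 0, "ty": 0, "tz": 0, "ax": 0, "ay": 0, "az": 0, "jaw": 0.08},
  ],
)

```text
clock: 27.55
tool_pos: [0.6775, -0.1774, 0.0112]
eef_rot: [[0.004, 0.098, 0.995], [-0.001, 0.995, -0.098], [-1.0, -0.001, 0.004]]
contact_force: [0.1, -0.1, -0.8]
gripper_width: 0.0801
```

```bash
python3 go.py 676 -176.8 6 -5.8;python3 - <<'E'
from h import *
cv2.imwrite('pics/f3.png',cv2.resize(get_image('scene')[205:305,160:280],None,fx=6,fy=6))
E
```

```text
t 27.55 pos [ 677.5 -177.4   11.2] p -5.62 w 80.1 F [ 0.1 -0.1 -0.8]
shift mm [ 5.2  0.5 -1.6] turn deg [0.18 0.21 0.05]
```

View pics/f3.png

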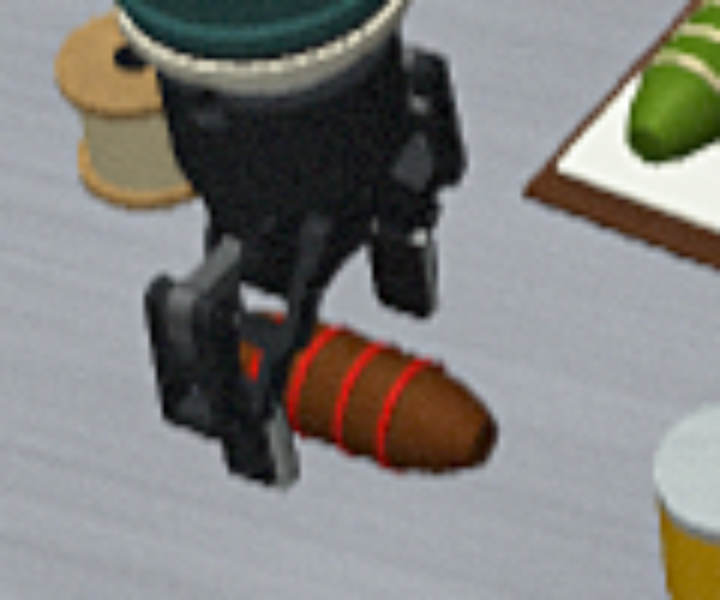

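The jaws straddle the brown parcel, clear of the spool. I'll close.

Call:
jog_arm(
  targets=[
    {"tx": 0.005, "ty": 0, "tz": -0.0015, "ax": 0.2, "ay": 0.2, "az": 0, "jaw": 0.08},
    {"tx": 0, "ty": 0, "tz": 0, "ax": 0, "ay": 0, "az": 0, "jaw": 0.06},
    {"tx": 0, "ty": 0, "tz": 0, "ax": 0, "ay": 0, "az": 0, "jaw": 0.03},
    {"tx": 0, "ty": 0, "tz": 0, "ax": 0, "ay": 0, "az": 0, "jaw": 0.03},
    {"tx": 0, "ty": 0, "tz": 0, "ax": 0, "ay": 0, "az": 0, "jaw": 0.03},
    {"tx": 0, "ty": 0, "tz": 0, "ax": 0, "ay": 0, "az": 0, "jaw": 0.03},
    {"tx": 0, "ty": 0, "tz": 0, "ax": 0, "ay": 0, "az": 0, "jaw": 0.03},
    {"tx": 0, "ty": 0, "tz": 0, "ax": 0, "ay": 0, "az": 0, "jaw": 0.03},
    {"tx": 0, "ty": 0, "tz": 0, "ax": 0, "ay": 0, "az": 0, "jaw": 0.03},
    {"tx": 0, "ty": 0, "tz": 0, "ax": 0, "ay": 0, "az": 0, "jaw": 0.03},
  ],
)

```text
clock: 28.43
tool_pos: [0.678, -0.1779, 0.0115]
eef_rot: [[0.006, 0.101, 0.995], [-0.003, 0.995, -0.101], [-1.0, -0.002, 0.006]]
contact_force: [-0.2, -0.1, -1.1]
gripper_width: 0.0383
```

```bash
python3 go.py 518.1 121.2 155 81.8
```

```text
t 28.43 pos [ 678.  -177.9   11.5] p -5.82 w 38.3 F [-0.2 -0.1 -1.1]
shift mm [-145.1  281.  -188.6] turn deg [-87.62   0.18   0.35]
```

Call:
jog_arm(
  targets=[
    {"tx": -0.01, "ty": 0, "tz": 0, "ax": 0, "ay": 0.2, "az": 0.3, "jaw": 0.03},
    {"tx": -0.03, "ty": 0, "tz": 0, "ax": 0, "ay": 0, "az": 0, "jaw": 0.03},
    {"tx": -0.035, "ty": 0, "tz": 0, "ax": 0, "ay": 0, "az": 0, "jaw": 0.03},
    {"tx": -0.035, "ty": 0, "tz": 0, "ax": 0, "ay": 0, "az": 0, "jaw": 0.03},
    {"tx": -0.025, "ty": 0, "tz": 0, "ax": 0, "ay": 0, "az": 0, "jaw": 0.03},
    {"tx": 0, "ty": 0.012, "tz": -0.008, "ax": 0, "ay": 0, "az": 0, "jaw": 0.03},
    {"tx": 0, "ty": 0.022, "tz": -0.015, "ax": 0, "ay": 0, "az": 0, "jaw": 0.03},
    {"tx": 0, "ty": 0.027, "tz": -0.018, "ax": 0, "ay": 0, "az": 0, "jaw": 0.03},
    {"tx": 0, "ty": 0.027, "tz": -0.018, "ax": 0, "ay": 0, "az": 0, "jaw": 0.03},
    {"tx": 0, "ty": 0.027, "tz": -0.018, "ax": 0, "ay": 0, "az": 0, "jaw": 0.03},
    {"tx": 0, "ty": 0.027, "tz": -0.018, "ax": 0, "ay": 0, "az": 0, "jaw": 0.03},
    {"tx": 0, "ty": 0.027, "tz": -0.018, "ax": 0, "ay": 0, "az": 0, "jaw": 0.03},
    {"tx": 0, "ty": 0.027, "tz": -0.018, "ax": 0, "ay": 0, "az": 0, "jaw": 0.03},
    {"tx": 0, "ty": 0.027, "tz": -0.018, "ax": 0, "ay": 0, "az": 0, "jaw": 0.03},
    {"tx": 0, "ty": 0.022, "tz": -0.015, "ax": 0, "ay": 0, "az": 0, "jaw": 0.03},
    {"tx": 0, "ty": 0.01, "tz": -0.007, "ax": 0, "ay": 0, "az": 0, "jaw": 0.03},
    {"tx": 0, "ty": 0, "tz": 0, "ax": 0, "ay": 0, "az": 0, "jaw": 0.03},
  ],
)

```text
clock: 29.85
tool_pos: [0.522, 0.105, 0.1591]
eef_rot: [[0.0, 0.104, 0.995], [0.009, 0.995, -0.104], [-1.0, 0.009, -0.001]]
contact_force: [-0.7, -0.6, -1.7]
gripper_width: 0.0381
```

```bash
python3 go.py 518.1 121.2 130 81.8
```

```text
t 29.85 pos [522.  105.  159.1] p -5.95 w 38.1 F [-0.7 -0.6 -1.7]
shift mm [29.3 15.5 -5.5] turn deg [-87.75   0.36  -0.43]
```

Call:
jog_arm(
  targets=[
    {"tx": 0, "ty": 0.008, "tz": -0.003, "ax": 0, "ay": 0.3, "az": -0.4, "jaw": 0.03},
    {"tx": 0, "ty": 0.008, "tz": -0.002, "ax": -4, "ay": 0, "az": 0, "jaw": 0.03},
    {"tx": 0, "ty": 0, "tz": 0, "ax": -6.5, "ay": 0, "az": 0, "jaw": 0.03},
    {"tx": 0, "ty": 0, "tz": 0, "ax": -6.5, "ay": 0, "az": 0, "jaw": 0.03},
    {"tx": 0, "ty": 0, "tz": 0, "ax": -6.5, "ay": 0, "az": 0, "jaw": 0.03},
    {"tx": 0, "ty": 0, "tz": 0, "ax": -6.5, "ay": 0, "az": 0, "jaw": 0.03},
    {"tx": 0, "ty": 0, "tz": 0, "ax": -6.5, "ay": 0, "az": 0, "jaw": 0.03},
    {"tx": 0, "ty": 0, "tz": 0, "ax": -6.5, "ay": 0, "az": 0, "jaw": 0.03},
    {"tx": 0, "ty": 0, "tz": 0, "ax": -6.5, "ay": 0, "az": 0, "jaw": 0.03},
    {"tx": 0, "ty": 0, "tz": 0, "ax": -6.5, "ay": 0, "az": 0, "jaw": 0.03},
    {"tx": 0, "ty": 0, "tz": 0, "ax": -6.5, "ay": 0, "az": 0, "jaw": 0.03},
    {"tx": 0, "ty": 0, "tz": 0, "ax": -6.5, "ay": 0, "az": 0, "jaw": 0.03},
    {"tx": 0, "ty": 0, "tz": 0, "ax": -6.5, "ay": 0, "az": 0, "jaw": 0.03},
    {"tx": 0, "ty": 0, "tz": 0, "ax": -6.5, "ay": 0, "az": 0, "jaw": 0.03},
    {"tx": 0, "ty": 0, "tz": 0, "ax": -6, "ay": 0, "az": 0, "jaw": 0.03},
    {"tx": 0, "ty": 0, "tz": 0, "ax": -3, "ay": 0, "az": 0, "jaw": 0.03},
    {"tx": 0, "ty": 0, "tz": 0, "ax": 0, "ay": 0, "az": 0, "jaw": 0.03},
    {"tx": 0, "ty": 0, "tz": 0, "ax": 0, "ay": 0, "az": 0, "jaw": 0.03},
  ],
)

```text
clock: 31.35
tool_pos: [0.5252, 0.114, 0.158]
eef_rot: [[-0.015, -1.0, 0.022], [-0.006, 0.022, 1.0], [-1.0, 0.015, -0.006]]
contact_force: [-0.1, 0.6, -1.2]
gripper_width: 0.0381
```

```bash
python3 go.py 518.1 121.2 75 81.8
```

```text
t 31.35 pos [525.2 114.  158. ] p 88.72 w 38.1 F [-0.1  0.6 -1.2]
shift mm [83.   6.   7.6] turn deg [ 6.92 -0.4  -0.86]
```

Call:
jog_arm(
  targets=[
    {"tx": 0, "ty": 0.003, "tz": 0.004, "ax": 4, "ay": -0.3, "az": -0.8, "jaw": 0.03},
    {"tx": 0.015, "ty": 0.003, "tz": 0.004, "ax": 2.5, "ay": 0, "az": 0, "jaw": 0.03},
    {"tx": 0.025, "ty": 0, "tz": 0, "ax": 0, "ay": 0, "az": 0, "jaw": 0.03},
    {"tx": 0.025, "ty": 0, "tz": 0, "ax": 0, "ay": 0, "az": 0, "jaw": 0.03},
    {"tx": 0.01, "ty": 0, "tz": 0, "ax": 0, "ay": 0, "az": 0, "jaw": 0.03},
    {"tx": 0, "ty": 0, "tz": 0, "ax": 0, "ay": 0, "az": 0, "jaw": 0.03},
    {"tx": 0, "ty": 0, "tz": 0, "ax": 0, "ay": 0, "az": 0, "jaw": 0.03},
  ],
)

```text
clock: 31.93
tool_pos: [0.5216, 0.1209, 0.082]
eef_rot: [[0.0, -0.987, 0.159], [-0.002, 0.159, 0.987], [-1.0, -0.001, -0.002]]
contact_force: [-0.1, -0.7, -1.1]
gripper_width: 0.0378
```

```bash
python3 go.py 518.1 121.2 22.5 81.8;python3 - <<'E'
from h import *
im=get_image('top');cv2.imwrite('pics/g1.png',im)
cv2.imwrite('pics/g1c.png',cv2.resize(im[100:300,210:460],None,fx=3,fy=3))
cv2.imwrite('pics/g1s.png',cv2.resize(get_image('scene')[130:330,230:480],None,fx=3,fy=3))
c=blob(im,(345,205,415,300),(25,60,30),(60,255,255))
print('green',rect('top',c,.031))
E
```

```text
t 31.93 pos [521.6 120.9  82. ] p 80.84 w 37.8 F [-0.1 -0.7 -1.1]
shift mm [59.5  3.6 -0.1] turn deg [-0.96 -0.1   0.04]
green (array([ 486.6, -117. ]), array([107.8,  36.6]), -8.2)
```

View pics/g1c.png

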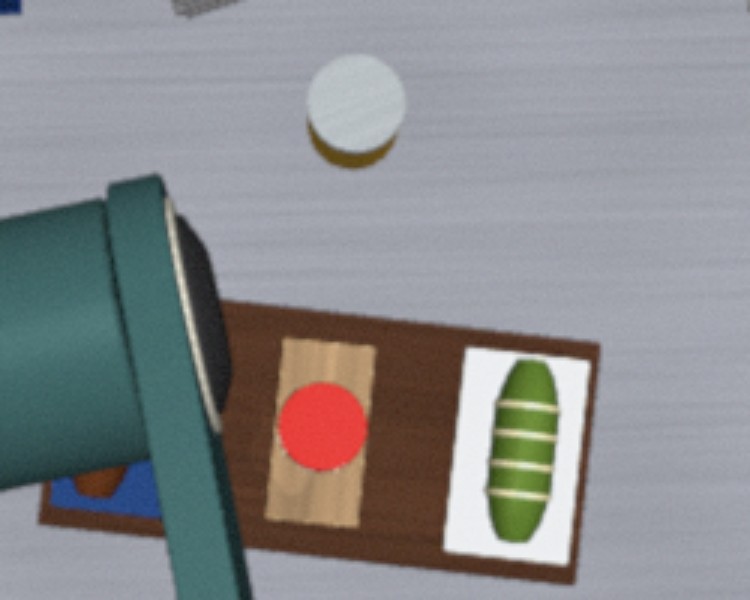

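View pics/g1s.png

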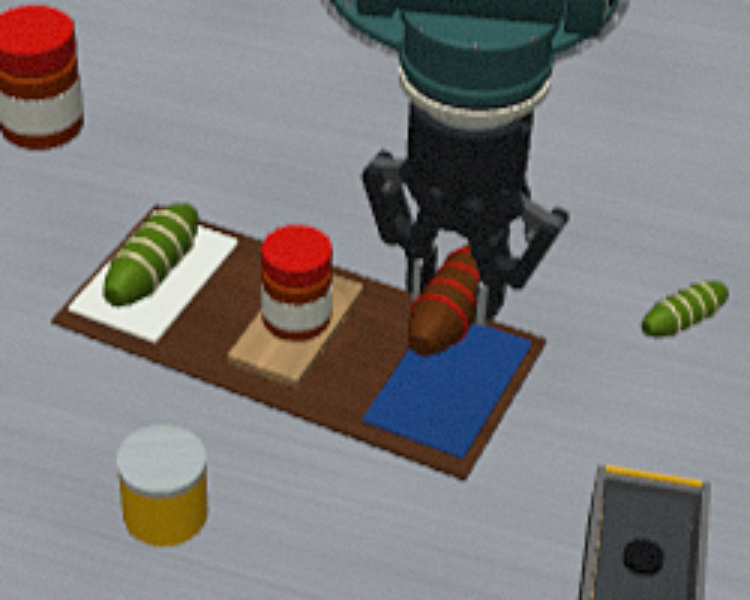

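The green parcel measures (486.6, -117.0) with yaw -8.2°, against the plate at (484.5, -115.9) and -8.1°. That's good. Next I'll lower the brown one.

Call:
jog_arm(
  targets=[
    {"tx": 0.012, "ty": 0.003, "tz": 0, "ax": -0.9, "ay": 0, "az": 0, "jaw": 0.03},
    {"tx": 0.02, "ty": 0, "tz": 0, "ax": 0, "ay": 0, "az": 0, "jaw": 0.03},
    {"tx": 0.012, "ty": 0, "tz": 0, "ax": 0, "ay": 0, "az": 0, "jaw": 0.03},
    {"tx": 0.003, "ty": 0, "tz": 0, "ax": 0, "ay": 0, "az": 0, "jaw": 0.03},
    {"tx": 0, "ty": 0, "tz": 0, "ax": 0, "ay": 0, "az": 0, "jaw": 0.03},
    {"tx": 0, "ty": 0, "tz": 0, "ax": 0, "ay": 0, "az": 0, "jaw": 0.03},
  ],
)

```text
clock: 32.53
tool_pos: [0.5209, 0.1218, 0.0372]
eef_rot: [[0.008, -0.99, 0.14], [-0.0, 0.14, 0.99], [-1.0, -0.008, 0.001]]
contact_force: [-0.1, 0.0, -2.0]
gripper_width: 0.0382
```

```bash
python3 go.py 518.6 121.2 22.5 81.8
```

```text
t 32.53 pos [520.9 121.8  37.2] p 81.93 w 38.2 F [-0.1  0.  -2. ]
shift mm [14.6  2.3 -0.9] turn deg [0.13 0.04 0.46]
```

Call:
jog_arm(
  targets=[
    {"tx": 0.007, "ty": 0.002, "tz": -0.0008, "ax": 0, "ay": 0, "az": 0.4, "jaw": 0.03},
    {"tx": 0.005, "ty": 0, "tz": 0, "ax": 0, "ay": 0, "az": 0, "jaw": 0.03},
    {"tx": 0.001, "ty": 0, "tz": 0, "ax": 0, "ay": 0, "az": 0, "jaw": 0.03},
    {"tx": 0, "ty": 0, "tz": 0, "ax": 0, "ay": 0, "az": 0, "jaw": 0.03},
    {"tx": 0, "ty": 0, "tz": 0, "ax": 0, "ay": 0, "az": 0, "jaw": 0.03},
  ],
)

```text
clock: 32.95
tool_pos: [0.5196, 0.1214, 0.0248]
eef_rot: [[0.003, -0.99, 0.14], [0.001, 0.14, 0.99], [-1.0, -0.003, 0.002]]
contact_force: [0.4, 0.3, -1.2]
gripper_width: 0.0384
```

```bash
python3 go.py 518.6 121.2 22.5 81.8
```

```text
t 32.95 pos [519.6 121.4  24.8] p 81.94 w 38.4 F [ 0.4  0.3 -1.2]
shift mm [ 2.3  0.9 -0.3] turn deg [0.14 0.09 0.15]
```

Call:
jog_arm(
  targets=[
    {"tx": 0.0018, "ty": 0.0008, "tz": 0, "ax": 0, "ay": 0, "az": 0, "jaw": 0.03},
    {"tx": 0.0008, "ty": 0, "tz": 0, "ax": 0, "ay": 0, "az": 0, "jaw": 0.03},
    {"tx": 0.0005, "ty": 0, "tz": 0, "ax": 0, "ay": 0, "az": 0, "jaw": 0.03},
    {"tx": 0, "ty": 0, "tz": 0, "ax": 0, "ay": 0, "az": 0, "jaw": 0.03},
  ],
)

```text
clock: 33.28
tool_pos: [0.5191, 0.1216, 0.022]
eef_rot: [[0.004, -0.99, 0.14], [0.001, 0.14, 0.99], [-1.0, -0.004, 0.002]]
contact_force: [0.2, 0.2, -2.3]
gripper_width: 0.0379
```

```bash
python3 go.py 518.6 121.2 22.5 81.8
```

```text
t 33.28 pos [519.1 121.6  22. ] p 81.94 w 37.9 F [ 0.2  0.2 -2.3]
shift mm [-0.5  0.4 -0.4] turn deg [0.14 0.11 0.2 ]
```

Call:
jog_arm(
  targets=[
    {"tx": 0.001, "ty": 0, "tz": 0, "ax": 0, "ay": 0, "az": 0, "jaw": 0.03},
    {"tx": 0, "ty": 0, "tz": 0, "ax": 0, "ay": 0, "az": 0, "jaw": 0.03},
  ],
)

```text
clock: 33.45
tool_pos: [0.5193, 0.1216, 0.0222]
eef_rot: [[0.004, -0.99, 0.14], [0.001, 0.14, 0.99], [-1.0, -0.004, 0.002]]
contact_force: [0.2, 1.1, -0.7]
gripper_width: 0.0382
```

It's no longer descending, so it's in contact. I'll release, retreat upwards and move clear.

Call:
jog_arm(
  targets=[
    {"tx": 0, "ty": 0, "tz": 0, "ax": 0, "ay": 0, "az": 0, "jaw": 0.04},
    {"tx": 0, "ty": 0, "tz": 0, "ax": 0, "ay": 0, "az": 0, "jaw": 0.043},
    {"tx": 0, "ty": 0, "tz": 0, "ax": 0, "ay": 0, "az": 0, "jaw": 0.05},
    {"tx": 0, "ty": 0, "tz": 0, "ax": 0, "ay": 0, "az": 0, "jaw": 0.065},
    {"tx": 0, "ty": 0, "tz": 0, "ax": 0, "ay": 0, "az": 0, "jaw": 0.07},
    {"tx": 0, "ty": 0, "tz": 0, "ax": 0, "ay": 0, "az": 0, "jaw": 0.07},
    {"tx": -0.01, "ty": 0, "tz": 0, "ax": 0, "ay": 0, "az": 0.1, "jaw": 0.07},
    {"tx": -0.025, "ty": 0, "tz": 0, "ax": 0, "ay": 0, "az": 0, "jaw": 0.08},
    {"tx": -0.035, "ty": 0, "tz": 0, "ax": 0, "ay": 0, "az": 0, "jaw": 0.08},
    {"tx": -0.035, "ty": 0, "tz": 0, "ax": 0, "ay": 0, "az": 0, "jaw": 0.08},
    {"tx": -0.035, "ty": 0, "tz": 0, "ax": 0, "ay": 0, "az": 0, "jaw": 0.08},
    {"tx": -0.025, "ty": 0, "tz": 0.02, "ax": 0, "ay": 0, "az": 0, "jaw": 0.08},
    {"tx": 0, "ty": 0, "tz": 0.035, "ax": 0, "ay": 0, "az": 0, "jaw": 0.08},
    {"tx": 0, "ty": 0, "tz": 0.035, "ax": 0, "ay": 0, "az": 0, "jaw": 0.08},
    {"tx": 0, "ty": 0, "tz": 0.035, "ax": 0, "ay": 0, "az": 0, "jaw": 0.08},
    {"tx": 0, "ty": 0, "tz": 0.035, "ax": 0, "ay": 0, "az": 0, "jaw": 0.08},
    {"tx": 0, "ty": 0, "tz": 0.035, "ax": 0, "ay": 0, "az": 0, "jaw": 0.08},
    {"tx": 0, "ty": 0, "tz": 0.035, "ax": 0, "ay": 0, "az": 0, "jaw": 0.08},
    {"tx": 0, "ty": 0, "tz": 0.02, "ax": 0, "ay": 0, "az": 0, "jaw": 0.08},
    {"tx": 0, "ty": 0, "tz": 0, "ax": 0, "ay": 0, "az": 0, "jaw": 0.08},
  ],
)

```text
clock: 35.12
tool_pos: [0.5539, 0.3794, 0.2091]
eef_rot: [[0.009, -0.989, 0.144], [0.006, 0.144, 0.99], [-1.0, -0.008, 0.007]]
contact_force: [-0.6, 0.3, -0.6]
gripper_width: 0.0801
```

```bash
python3 - <<'E'
from h import *
im=get_image('top');cv2.imwrite('pics/z1.png',im)
cv2.imwrite('pics/z2.png',get_image('scene'))
i0=cv2.imread('pics/top0.png')
for k,roi,lo,hi,z in (('tile',(290,205,345,285),(8,50,125),(25,160,255),.016),('jar',(290,205,345,270),(0,180,150),(8,255,255),.086),('green',(345,205,415,300),(25,60,30),(60,255,255),.031),('white',(350,205,415,295),(0,0,190),(180,40,255),.011),('blue',(215,190,285,285),(105,120,40),(125,255,255),.011)):
    try: print(k,*rect('top',blob(im,roi,lo,hi),z))
    except Exception as e: print(k,e)
x=cv2.cvtColor(im,cv2.COLOR_BGR2HSV)[190:290,215:290];m=np.zeros((480,640),np.uint8)
m[190:290,215:290]=((((x[...,0]<14)|(x[...,0]>172))&(x[...,1]>90))*255)
m[:, :]=m; cv2.imwrite('pics/zm.png',m)
# bystander differences: phase shift of patches
for k,(u0,v0,u1,v1) in {'tin':(300,110,355,165),'spool':(460,170,520,225),'bigjar':(450,305,520,365),'smallgreen':(150,280,195,332)}.items():
    print(k,np.abs(im[v0:v1,u0:u1].astype(int)-i0[v0:v1,u0:u1]).mean().round(2))
E
```

```text
tile [501.3   2.5] [110.4  56.2] -7.3
jar [503.    2.3] [46.3 46.3] -65.0
green [ 486.5 -117.1] [107.8  36.4] -8.2
white [ 484.3 -116.1] [122.9  73.7] -8.1
blue [518.1 121.3] [123.8  75.1] -8.4
tin 2.9
spool 2.89
bigjar 3.08
smallgreen 2.88
```

View pics/z1.png

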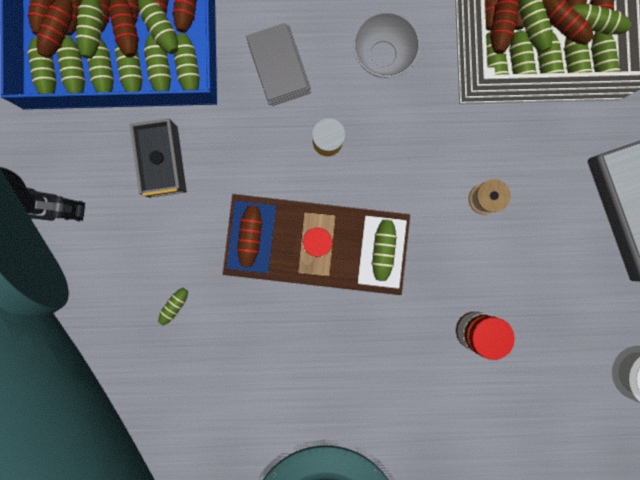

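View pics/z2.png

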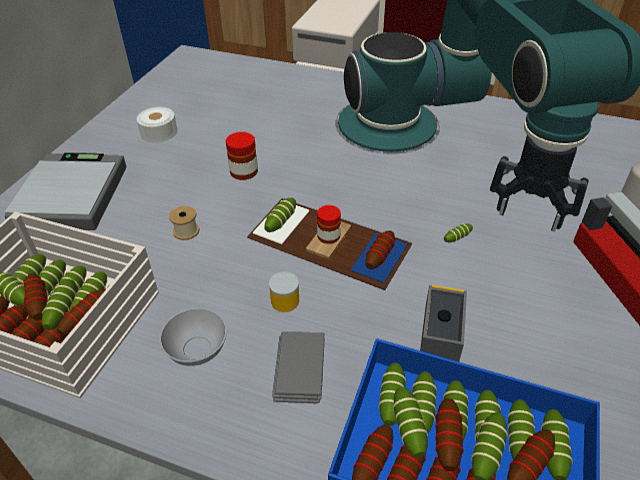

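The layout looks right, and the bystanders match the first picture. Last checks are the brown parcel's centre and the follower's height by two-view triangulation of the knob.

```bash
python3 - <<'E'
from h import *
im=cv2.imread('pics/z1.png')
print('brown',*rect('top',blob(im,(234,203,270,270),(0,110,40),(14,255,255)),.031))
def knob(f,roi):
    g=cv2.cvtColor(cv2.imread(f),cv2.COLOR_BGR2GRAY);x0,y0,x1,y1=roi
    p=g[y0:y1,x0:x1];m=(p<np.percentile(p,12)).astype(np.uint8)
    n,l,s,c=cv2.connectedComponentsWithStats(m);i=1+np.argmax(s[1:,4]);return c[i]+[x0,y0]
for a,b,tag in(('pics/top0.png','pics/scene0.png','before'),('pics/z1.png','pics/z2.png','after')):
    t=knob(a,(143,140,168,172));s=knob(b,(434,298,456,328))
    zs=np.linspace(.02,.08,121);e=[np.linalg.norm(proj('scene',ray('top',t,z))[0]-s) for z in zs]
    print(tag,t.round(1),s.round(1),'knob z',zs[np.argmin(e)].round(4),min(e).round(2))
E
```

```text
brown [518.5 121.7] [106.4  36.3] -8.0
before [154.  155.8] [445.  312.9] knob z 0.055 0.43
after [156.5 157.6] [443.5 315.6] knob z 0.0455 0.51
```

Follower dropped 9.5 mm, which means exactly one tile. Handing in.

```bash
python3 -c "
from rig import *
print(finish_job())"
```

```text
the job is handed in; nothing more can be done
None
```

The tasting set is laid out as asked and handed in at about 35 s of the 109 s allowed. I drew the bottom tile and laid it on the board, then stood the small red-capped jar on it. After that the green parcel went on the white plate and the brown one on the blue plate.

My last camera checks, with positions in mm:

| Thing | Measured | Target | Note |
|---|---|---|---|
| Tile centre | (501.3, 2.5) | (501.2, 2.6), midpoint of the plates | flat on the board |
| Jar | (503.0, 2.3) | tile centre | 1.7 off, upright |
| Green parcel | (486.5, -117.1), yaw -8.2° | (484.3, -116.1), yaw -8.1° | about 2.4 off |
| Brown parcel | (518.5, 121.7), yaw -8.0° | (518.1, 121.3), yaw -8.4° | under 1 off |

- **Magazine:** the follower dropped about 9.5 mm, which fits exactly one tile drawn.
- **Bystanders:** the tin, spool, large jar and small green parcel show no change from the first top picture.
- **One disagreement:** when the jar and parcels touched down, the force reading showed no clear contact. I took contact from the tool no longer descending, and the pictures after release show each one resting where it should.

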